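# Hang three spacer plates on the hook in order, pressed home

## Task

Hang the three spacer plates from the rack on the bar of the hook stand, blue (largest) first at the back, then yellow, then red (smallest) at the front. Push each one along the bar and press it home with a light, steady push of about 10 N for about half a second, the first against the sprung stop, the others against the plate before, never knocking them or driving the stop solid (stay under 15 N), and leave all three hanging straight and flat against one another. Do not disturb the tin, the beech block and the small bottle.

Things in the scene. Friction and masses are not known exactly. Their poses are not given: they have to be found in the camera images.
- large_plate: blue plastic spacer plate (the largest), 84 wide x 117 high x 8 mm thick, upright in any slot of the rack. Origin: centre of underside; x = face normal, y = width, z up. Shoulder 83 mm above origin; on it a grip tab 18 mm wide (y), 34 mm high, pinched across its width. Hanging window 20 mm wide, 40 to 71 mm above origin, its top a gable (slopes in the last 8 mm) that centres itself on the bar. 0.08-0.17 kg
- medium_plate: yellow plastic spacer plate (the middle one), 68 wide x 107 high x 8 mm thick, upright in any slot of the rack. Origin: centre of underside; x = face normal, y = width, z up. Shoulder 73 mm above origin; on it a grip tab 28 mm wide (y), 34 mm high, pinched across its width. Hanging window 20 mm wide, 30 to 61 mm above origin, its top a gable (slopes in the last 8 mm) that centres itself on the bar. 0.06-0.14 kg
- small_plate: red plastic spacer plate (the smallest), 52 wide x 97 high x 8 mm thick, upright in any slot of the rack. Origin: centre of underside; x = face normal, y = width, z up. Shoulder 63 mm above origin; on it a grip tab 38 mm wide (y), 34 mm high, pinched across its width. Hanging window 20 mm wide, 20 to 51 mm above origin, its top a gable (slopes in the last 8 mm) that centres itself on the bar. 0.05-0.11 kg
- large_plate_eye (a point): the point in the window of the large plate, on its centre line 66 mm above its origin, where the bar's axis lies once the plate hangs on the bar; 5 mm under the window's peak, 17 mm under the shoulder
- medium_plate_eye (a point): the point in the window of the medium plate, on its centre line 56 mm above its origin, where the bar's axis lies once the plate hangs on the bar; 5 mm under the window's peak, 17 mm under the shoulder
- small_plate_eye (a point): the point in the window of the small plate, on its centre line 46 mm above its origin, where the bar's axis lies once the plate hangs on the bar; 5 mm under the window's peak, 17 mm under the shoulder
- stand: fixed stand, dark foot 150 x 90 x 12 mm, grey post. Origin on the worktop under the bar; x along the bar from its free end to the post, z up. Round steel bar, 8 mm thick, level along x at y = 0, axis 120 mm above the worktop, from x = +61 mm (post face) to -67 mm; there its end turns up: the axis rises 6 mm over the last 10 mm, the tip ends at x = -81 mm, 130 mm high
- bar_end (a point): point at stand x = -77 mm, y = 0, at the height of the bar's axis (120 mm), under the upturned tip; axes as those of the stand
- bar_root (a point): point on the bar's axis at the post's face, stand x = +61 mm. In front of it a clamped collar on the bar carries a sprung black rubber stop, 26 wide x 28 high mm, 134 mm high at its top like the post. The stop's face is set anew each time between x = -22 and +14 mm, not measured: feel for it. It gives about 1 mm per 3 N over 6 mm, then is solid; springs back damped
- buffer (a joint): how far the sprung rubber stop is pushed in towards the post, m: 0 free, 0.006 solid; 3 N per mm
- rack: fixed slotted wooden rack, 145 x 70 x 22 mm, origin centre of its underside; three slots run along its y at x = -45, 0 and +45 mm, each 10.5 mm wide, floor 8 mm above the worktop, open at both ends; the plates stand in them
- tin: bystander: small round wax tin, 58 mm across, 26 mm high, origin centre of its underside
- beech_block: bystander: beech offcut 34 x 56 x 28 mm, origin centre of its underside
- white_bottle: bystander: small pale bottle with a tall black cap, 27 mm across, 68 mm high, origin centre of its underside
Things that resemble listed ones, but are neither listed nor needed, are in the scene too. What is shaped like the medium_plate but green or white is not meant.

How it is judged:
On the way, in this order (a step that is already met when the one before it is completed fails the run):
1. the blue plate hangs on the bar and is pressed home against the sprung stop, pushing it in more than 1.5 mm (x of large_plate_eye in the frame of stand between -0.064 and 0.02 m and y of large_plate_eye in the frame of stand between -0.004 and 0.004 m and z of large_plate_eye in the frame of stand between 0.1165 and 0.128 m and value of joint buffer above 0.0015 m), for 0.2 s.
2. the yellow plate hangs on the bar and is pressed home against the blue one with more than 4 N (x of large_plate_eye in the frame of stand between -0.064 and 0.02 m and y of large_plate_eye in the frame of stand between -0.004 and 0.004 m and z of large_plate_eye in the frame of stand between 0.1165 and 0.128 m and x of medium_plate_eye in the frame of stand between -0.064 and 0.02 m and y of medium_plate_eye in the frame of stand between -0.004 and 0.004 m and z of medium_plate_eye in the frame of stand between 0.1165 and 0.128 m and contact force between medium_plate and large_plate above 4 N), for 0.2 s.
3. the red plate hangs on the bar and the whole row is pressed home with more than 4 N, the stop pushed in more than 1.5 mm (all of step 2 and x of small_plate_eye in the frame of stand between -0.064 and 0.02 m and y of small_plate_eye in the frame of stand between -0.004 and 0.004 m and z of small_plate_eye in the frame of stand between 0.1165 and 0.128 m and contact force between small_plate and medium_plate above 4 N and value of joint buffer above 0.0015 m), for 0.2 s.
At the end, for the whole second after the job is handed in: All three plates hang on the bar (window points within 4 mm sideways, -3.5 to +8 mm in height of its axis), upright within 0.12 rad and at rest: blue at the back, yellow, then red; neighbours' window points 6.5 to 10.5 mm apart, blue to red 13.5 to 20.5 mm (x of large_plate_eye in the frame of stand between -0.064 and 0.02 m and y of large_plate_eye in the frame of stand between -0.004 and 0.004 m and z of large_plate_eye in the frame of stand between 0.1165 and 0.128 m and x of medium_plate_eye in the frame of stand between -0.064 and 0.02 m and y of medium_plate_eye in the frame of stand between -0.004 and 0.004 m and z of medium_plate_eye in the frame of stand between 0.1165 and 0.128 m and x of small_plate_eye in the frame of stand between -0.064 and 0.02 m and y of small_plate_eye in the frame of stand between -0.004 and 0.004 m and z of small_plate_eye in the frame of stand between 0.1165 and 0.128 m and distance between large_plate_eye and medium_plate_eye between 0.0065 and 0.0105 m and distance between medium_plate_eye and small_plate_eye between 0.0065 and 0.0105 m and distance between large_plate_eye and small_plate_eye between 0.0135 and 0.0205 m and linear speed of each of large_plate, medium_plate, small_plate below 0.02 m/s and angle between each of large_plate, medium_plate, small_plate's own z axis and vertical below 0.12 rad); the robot touches nothing.
It fails at once if the sprung stop is driven solid (pushed in more than 5.5 mm, over 16 N) (value of joint buffer above 0.0055 m).
It fails at once if a plate is pressed or knocked with more than 25 N against the stand or the plate behind it (contact force between any of large_plate, medium_plate, small_plate and stand above 25 N or contact force between medium_plate and large_plate above 25 N or contact force between small_plate and medium_plate above 25 N).
It fails at once if the tin, the beech block or the small bottle is moved more than 15 mm (distance of any of tin, beech_block, white_bottle from where it was at the start of the episode above 0.015 m).
It also fails if it takes over 72 s, if anything falls off the work surface, if the arm or the gripper's body presses on something with over 40 N, if the wrist force passes 120 N, or if a joint passes its speed limit or range.

## Robot

A 7-joint arm with a two-finger parallel gripper is mounted at the origin on a cart in front of the work surface, level with it; the furniture and walls round the work are solid. World frame = base frame: x ahead of the robot, y to its left, z up, the work surface at z = 0. Lengths are in m, angles in rad, forces in N, time in s.
With the tool pointing down it reaches from about 0.4 to 0.85 m from the base axis. Payload 4.5 kg.
Tool frame: the origin (TCP) lies on the centre line of the jaws, within the pads' length; the fingertips stand 11 mm ahead of it and the grasp point (between the pads) lies 8 mm behind it; z points along the fingers, y is the line along which they close (so a half turn about z gives the same grasp; the last joint's range is limited). The gripper opens to 88 mm and grips with 3 to 60 N. Pads are 18 mm wide; open, the fingers measure 123 mm over their backs; the gripper's body (75 mm by 187 mm) begins 45 mm behind the grasp point.
Start: joints at [1.319, 0.689, -0.195, 1.565, 0.157, 0.902, -0.215], TCP at [0.176, -0.6, 0.25] pointing down, gripper open.
Joint ranges: [-3.01, 3.01], [-0.46, 2.08], [-1.47, 1.51], [0.13, 2.56], [-1, 4.14], [0.04, 2.09], [-2.66, 2.66]. Speed limits (rad/s): [2.57, 2.57, 3.14, 3.14, 3.14, 3.14, 3.14].

## Interface

Orientations are given as a unit quaternion [x, y, z, w].
In Python, from plant import * gives the robot as it stands. The module is installed in compiled form; this text tells all that it offers.
- The arm moves only by the tool send_rows, never from a script. Its argument "motion" is a list of rows, each an object of numbers: "x", "y", "z": the shift along the tool's x, y, z in cm; "rx", "ry", "rz": the turn, a rotation vector about the tool's x, y, z in rad; "jaw": the finger opening in cm, from 0 to 8.81. In form: [{"x": .., "y": .., "z": .., "rx": .., "ry": .., "rz": .., "jaw": ..}, ...]. A call has exactly 5 rows; each row shifts and turns the commanded pose from where the row before left it, along the tool's axes as they then stand; what a row does not reach is not made up. A row lasts 1/10 s, in which the tool goes at most 50 mm and 8.59 degrees, less where a joint would pass 70% of its speed; a pose out of reach is approached as far as the arm can. A call is refused whole if a number of a shift passes 5 or a number of a turn 0.15, either way. A call with a gripper value outside its range is refused whole. The fingers move at their own pace and stop on an object; "grip_force" is the grip in N (left out, the last holds). Time passes only in rows, so rows that do not move let the fingers close, or fill a call up. It gives the time, the measured TCP pose, the force, the opening and the grip force at its end, in the units of the state.
- get_state(): the state, without advancing time (a new reading comes with each control period).
- snapshot(name): name is "scene" or "top"; returns a dict with "img" (480x640x3 uint8, red, green, blue), "vertical_fov" (degrees; the focal length in pixels is half the picture's height over the tangent of half this angle, whatever the lens; pixels are square), "cx", "cy" (the principal point, pixels), "D" ([k1, k2, p1, p2, k3] as OpenCV has them; the pictures are not rectified), "extrinsics" (4x4, takes a point from camera to world coordinates). Camera axes: x right, y up, looking along -z (the intrinsics and any distortion apply to the point x, -y, -z); pixel columns grow to the right and rows downward; lengths in m; the calibration is good to about 2 mm. A picture is of the moment at which its call begins. There is no depth.
- finish_job(): hands the job in; it is judged then, once.
The state is a dict: "clock": time; "q": joint angles; "qd": joint speeds; "joint_torque": joint torques, N m; "tool_pos": TCP position; "eef_rot": TCP orientation; "contact_force": force on the tool from outside, world axes, zero at the start; "moment": the same for the moment, N m; "opening": opening from 0.0 (shut) to 1.0 (fully open); "finger_force": force on a finger pad.
Only numpy, scipy, OpenCV 4.12 (cv2) and the standard library are available. Lean on these libraries where they do the work, as an engineer would, in place of code of your own. Each camera call takes 0.05 s, during which the arm holds its last target. There are 200 camera calls.

## Working session

There is one attempt and no reset: what is moved stays moved. The work goes in short steps, Python scripts to look and compute and a tool call to move; the robot and the scene stay as the last step left them, time stands still between calls to the robot, and variables do not carry over. Pictures are saved under pics/ and viewed, at most 10 in all, crops included, and the job is handed in when it is done.

Besides the shell and the picture viewer there is one more tool, called after "Call:" as name([rows], argument=value, ...), one row to a line, values as JSON. send_rows: Moves the arm, as the interface text tells. Its arguments: {"type":"object","properties":{"motion":{"type":"array"},"grip_force":{"type":"number"}},"required":["motion"]}

```bash
mkdir -p pics; cat > h.py <<'E'
from plant import *
import numpy as np, cv2, pickle
def snap(n):
    s=snapshot(n); cv2.imwrite(f'pics/{n}_{len(__import__("os").listdir("pics"))}.png',s['img'][...,::-1]); pickle.dump(s,open(n+'.pkl','wb')); return s
def K(s):
    f=240/np.tan(np.radians(s['vertical_fov'])/2); return np.array([[f,0,s['cx']],[0,f,s['cy']],[0,0,1.]])
def ray(s,uv):
    p=cv2.undistortPoints(np.array([[uv]],float),K(s),np.array(s['D'],float))[0,0]
    E=np.array(s['extrinsics']); d=E[:3,:3]@np.array([p[0],-p[1],-1]); return E[:3,3],d
def onz(s,uv,z):
    o,d=ray(s,uv); return o+d*(z-o[2])/d[2]
def proj(s,P):
    E=np.array(s['extrinsics']); p=E[:3,:3].T@(np.array(P,float)-E[:3,3]); p=np.array([[p[0],-p[1],-p[2]]])
    return cv2.projectPoints(p,np.zeros(3),np.zeros(3),K(s),np.array(s['D'],float))[0][0,0]
E
python3 - <<'E'
from h import *
for n in('scene','top'):
    s=snap(n); print(n,s['vertical_fov'],s['D'],np.round(s['extrinsics'],3))
st=get_state(); print(st)
E
ls pics
```

```text
scene 57.589807266483746 [-0.10659874  0.          0.          0.          0.        ] [[-0.838  0.355 -0.414  0.176]
 [-0.546 -0.553  0.63   0.596]
 [-0.005  0.754  0.657  0.703]
 [ 0.     0.     0.     1.   ]]
top 57.6092161481052 [-0.05055888  0.          0.          0.          0.        ] [[-0.028  0.983 -0.183  0.372]
 [-0.999 -0.031 -0.015  0.037]
 [-0.021  0.182  0.983  0.956]
 [ 0.     0.     0.     1.   ]]
{'clock': 0.1, 'q': array([ 1.31884825,  0.68990609, -0.19452298,  1.5661974 ,  0.15732866,
        0.90248272, -0.21511323]), 'qd': array([ 0.00183553, -0.0021105 , -0.00076169, -0.0048951 , -0.00100252,
       -0.00132784,  0.00060483]), 'joint_torque': array([-3.14908997e-03, -5.28503287e+01, -1.27116680e+00, -1.53837436e+01,
       -5.24451071e-02,  1.97814574e-03,  5.94760490e-05]), 'tool_pos': array([ 0.17598097, -0.59916796,  0.24899792]), 'eef_rot': array([ 9.89804994e-01,  1.42426940e-01, -1.79052999e-04, -7.79670979e-04]), 'contact_force': array([-0.01106072, -0.10805128,  0.51467679]), 'moment': array([-0.01634034, -0.01894734, -0.0116593 ]), 'finger_force': 0.0, 'opening': 1.0017947199557544}
scene_0.png
top_1.png
```

View pics/scene_0.png

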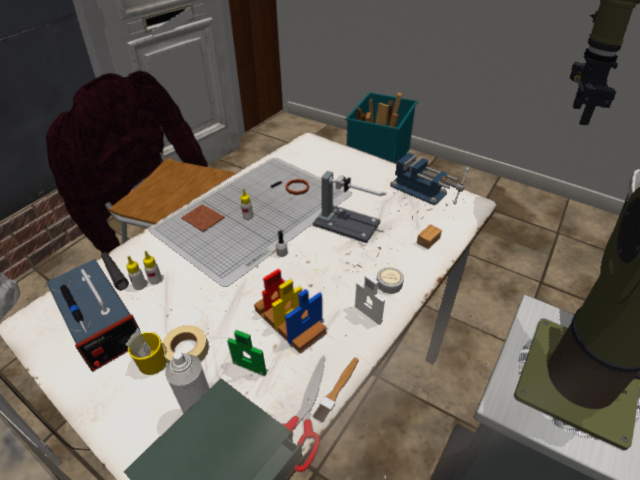

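View pics/top_1.png

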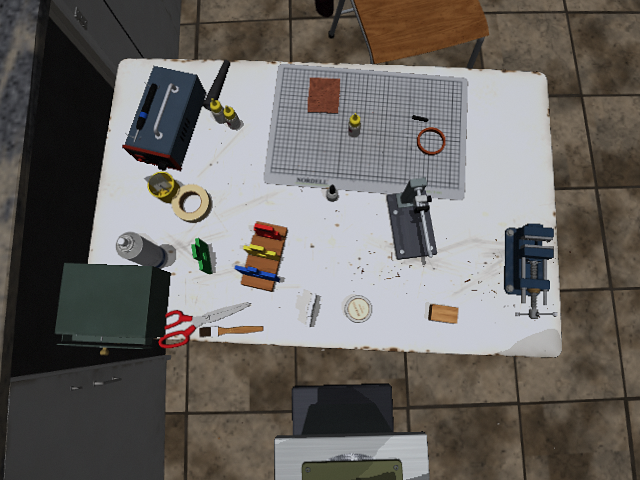

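The plates are blue (257,272), yellow (262,251) and red (268,231), standing in the rack in the top view. The green (203,255) and white (312,308) plates stand apart and are decoys. The stand is at (412,225) with its bar pointing to (425,262). I'll enlarge a crop to confirm.

```bash
python3 - <<'E'
import cv2,numpy as np
a=cv2.imread('pics/top_1.png'); b=cv2.imread('pics/scene_0.png')
r=cv2.resize
A=r(a[215:295,230:300],None,fx=5,fy=5,interpolation=cv2.INTER_CUBIC)
B=r(a[175:275,380:450],None,fx=4,fy=4,interpolation=cv2.INTER_CUBIC)
C=r(b[265:350,250:330],None,fx=4.7,fy=4.7,interpolation=cv2.INTER_CUBIC)
D=r(b[160:245,305:390],None,fx=4.4,fy=4.4,interpolation=cv2.INTER_CUBIC)
cv2.imwrite('pics/c1.png',np.hstack([A,r(B,(280,400))])); 
cv2.imwrite('pics/c2.png',np.hstack([r(C,(376,400)),r(D,(400,400))]))
E
```

```text
(no output)
```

View pics/c1.png

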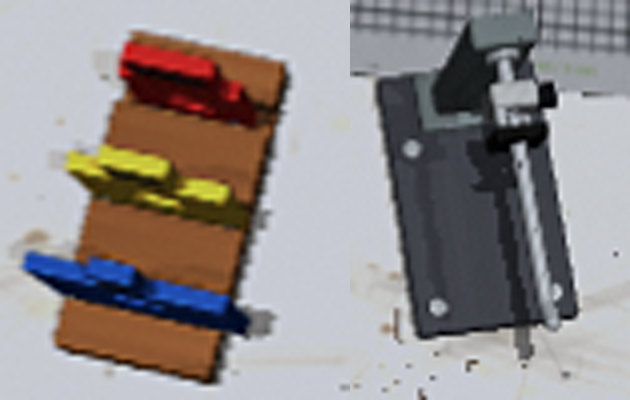

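View pics/c2.png

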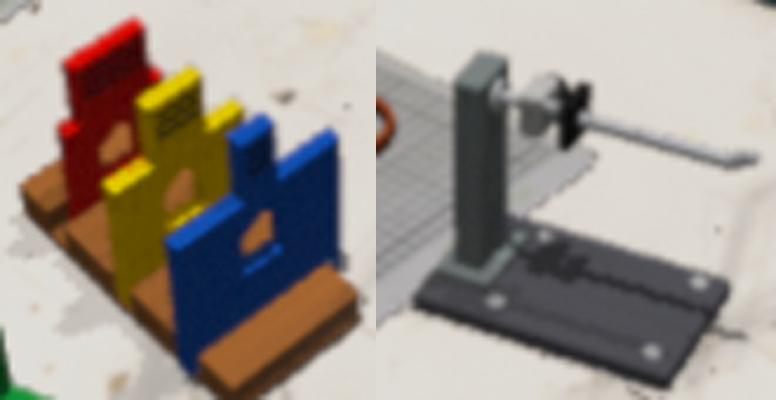

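The crops confirm it: the rack holds blue in front, yellow in the middle and red at the back. The bar tip is at about (431,256) in the top view and (385,193) in the scene view. Next I triangulate.

```bash
cat >> h.py <<'E'
def tri(a,ua,b,ub):
    o1,d1=ray(a,ua);o2,d2=ray(b,ub); d1/=np.linalg.norm(d1);d2/=np.linalg.norm(d2)
    t=np.linalg.lstsq(np.c_[d1,-d2],o2-o1,rcond=None)[0]; p,q=o1+d1*t[0],o2+d2*t[1]
    return (p+q)/2,np.linalg.norm(p-q)
def move(P,yaw):
    s=get_state();x,y,z,w=s['eef_rot'];from scipy.spatial.transform import Rotation as R
    M=R.from_quat([x,y,z,w]).as_matrix(); cur=np.arctan2(M[1,0],M[0,0])
    c,sn=np.cos(yaw),np.sin(yaw);T=np.array([[c,sn,0],[sn,-c,0],[0,0,-1.]])
    d=np.array(P)-s['tool_pos']
    print('t',round(s['clock'],2),'pos',np.round(s['tool_pos'],4),'yaw',round(cur,4),'tilt',np.round(M[:2,2],4),'F',np.round(s['contact_force'],1),'op',round(s['opening']*88.1,1),'ff',round(s['finger_force'],1))
    print(' rz',np.round(cur-yaw,4),'shift cm in target tool',np.round(T.T@d*100,2),'in present tool',np.round(M.T@d*100,2))
E
python3 - <<'E'
from h import *
s=pickle.load(open('scene.pkl','rb'));t=pickle.load(open('top.pkl','rb'))
A=lambda x,y:(230+(x+.5)/5-.5,215+(y+.5)/5-.5)
B=lambda x,y:(380+(x-350+.5)/4-.5,175+(y+.5)/4-.5)
C=lambda x,y:(250+(x+.5)/4.7-.5,265+(y+.5)/4.7-.5)
D=lambda x,y:(305+(x-376+.5)/4.706-.5,160+(y+.5)/4.706-.5)
for n,a,c,z in[('blue',(112,272),(250,128),.125),('yel',(135,163),(169,88),.115),('red',(168,62),(105,43),.105)]:
    print(n,tri(t,A(*a),s,C(*c)),onz(t,A(*a),z),onz(s,C(*c),z))
print('tip',tri(t,B(555,325),s,D(753,157)))
p=onz(t,B(519,152),.12);q=onz(t,B(545,303),.12);print('bar top',p,q,np.degrees(np.arctan2(*(p-q)[1::-1])),np.linalg.norm(p-q))
p2=onz(s,D(590,122),.12);q2=onz(s,D(728,160),.12);print('bar scene',p2,q2,np.degrees(np.arctan2(*(p2-q2)[1::-1])))
f=[onz(t,B(*u),.012) for u in[(378,78),(415,338),(578,315)]];print('foot',f,np.degrees(np.arctan2(*(f[0]-f[1])[1::-1])))
f=[onz(t,A(*u),.022) for u in[(132,32),(56,346),(215,382),(287,62)]];print('rack',np.round(f,4),[np.degrees(np.arctan2(*(f[i]-f[j])[1::-1])) for i,j in((0,1),(3,2))])
f=[onz(t,A(*u),.091) for u in[(25,262),(240,328)]];print('blue line',f,np.degrees(np.arctan2(*(f[0]-f[1])[1::-1])))
E
```

```text
blue (array([0.4892871 , 0.18253331, 0.12343488]), np.float64(0.00040963731743748214)) [0.48925581 0.18234931 0.125     ] [0.48823705 0.18359504 0.125     ]
yel (array([0.53371558, 0.17517062, 0.1128811 ]), np.float64(0.0007479849533293609)) [0.53365485 0.17499295 0.115     ] [0.53205076 0.17658838 0.115     ]
red (array([0.57606107, 0.16311038, 0.10402606]), np.float64(0.0012838833030381575)) [0.57642407 0.16326388 0.105     ] [0.57474133 0.1636669  0.105     ]
tip (array([ 0.50333965, -0.16295579,  0.12538196]), np.float64(0.0011848444875195458))
bar top [ 0.5916609  -0.15277932  0.12      ] [ 0.51570881 -0.15999451  0.12      ] 5.426619260513837 0.07629403001591298
bar scene [ 0.58808496 -0.15294238  0.12      ] [ 0.51494685 -0.16125671  0.12      ] 6.485535498225726
foot [array([ 0.66542458, -0.10128272,  0.012     ]), array([ 0.51711781, -0.11308688,  0.012     ]), array([ 0.52698221, -0.20307325,  0.012     ])] 4.550742476257535
rack [[0.6105 0.1915 0.022 ]
 [0.4723 0.2246 0.022 ]
 [0.4548 0.156  0.022 ]
 [0.5946 0.123  0.022 ]] [np.float64(-13.488961568352156), np.float64(-13.281398089044346)]
blue line [array([0.4991545 , 0.22349011, 0.091     ]), array([0.46995903, 0.13701195, 0.091     ])] 71.34505439480654
```

```bash
python3 -c "
from h import *
move([.489,.183,.2],-.234)"
```

```text
t 0.1 pos [ 0.176  -0.5992  0.249 ] yaw 0.2858 tilt [-0.0006  0.0015] F [-0.  -0.1  0.5] op 88.3 ff 0.0
 rz 0.5198 shift cm in target tool [ 12.31 -83.34   4.9 ] in present tool [ 52.09 -66.21   5.  ]
```

Call:
send_rows([
  {"x":5,"y":-1},
  {"x":5,"y":-1},
  {"x":4,"y":-2},
  {"x":4,"y":-2},
  {"x":4,"y":-2},
])

```text
schema error: expected keys x, y, z, rx, ry, rz, jaw
```

Call:
send_rows([
  {"x":3,"y":-4},
  {"x":3,"y":-4},
  {"x":3,"y":-4},
  {"x":3,"y":-4},
  {"x":3,"y":-4},
])

```text
schema error: expected keys x, y, z, rx, ry, rz, jaw
```

Call:
send_rows([
  {"x":1,"y":-4.5,"rz":0.1},
  {"x":1,"y":-4.5,"rz":0.1},
  {"y":-4.5,"rz":0.1},
  {"y":-4.5,"rz":0.1},
  {"y":-4.5,"rz":0.1},
])

```text
schema error: expected keys x, y, z, rx, ry, rz, jaw
```

```bash
python3 -c "
from h import *
move([.489,.183,.16],-.234)"
```

```text
t 0.1 pos [ 0.176  -0.5992  0.249 ] yaw 0.2858 tilt [-0.0006  0.0015] F [-0.  -0.1  0.5] op 88.3 ff 0.0
 rz 0.5198 shift cm in target tool [ 12.31 -83.34   8.9 ] in present tool [ 52.09 -66.2    9.  ]
```

Call:
send_rows([
  {"x":5,"y":-1,"z":0,"rx":0,"ry":0,"rz":0,"jaw":8.8},
  {"x":5,"y":-1,"z":0,"rx":0,"ry":0,"rz":0,"jaw":8.8},
  {"x":4,"y":-2,"z":0,"rx":0,"ry":0,"rz":0,"jaw":8.8},
  {"x":4,"y":-2,"z":0,"rx":0,"ry":0,"rz":0,"jaw":8.8},
  {"x":4,"y":-2,"z":0,"rx":0,"ry":0,"rz":0,"jaw":8.8},
])

```text
clock: 0.6
tool_pos: [0.364, -0.4602, 0.2493]
eef_rot: [0.99, 0.142, -0.0, -0.0]
contact_force: [0.0, -0.6, -0.1]
opening: 0.999
finger_force: 0.0
```

Call:
send_rows([
  {"x":3,"y":-4,"z":0,"rx":0,"ry":0,"rz":0,"jaw":8.8},
  {"x":3,"y":-4,"z":0,"rx":0,"ry":0,"rz":0,"jaw":8.8},
  {"x":3,"y":-4,"z":0,"rx":0,"ry":0,"rz":0,"jaw":8.8},
  {"x":3,"y":-4,"z":0,"rx":0,"ry":0,"rz":0,"jaw":8.8},
  {"x":3,"y":-4,"z":0,"rx":0,"ry":0,"rz":0,"jaw":8.8},
])

```text
clock: 1.1
tool_pos: [0.4507, -0.2257, 0.2496]
eef_rot: [0.99, 0.142, -0.0, -0.0]
contact_force: [1.1, 0.9, -0.8]
opening: 0.997
finger_force: 0.0
```

Call:
send_rows([
  {"x":1,"y":-4.5,"z":0,"rx":0,"ry":0,"rz":0.1,"jaw":8.8},
  {"x":1,"y":-4.5,"z":0,"rx":0,"ry":0,"rz":0.1,"jaw":8.8},
  {"x":0,"y":-4.5,"z":0,"rx":0,"ry":0,"rz":0.1,"jaw":8.8},
  {"x":0,"y":-4.5,"z":0,"rx":0,"ry":0,"rz":0.1,"jaw":8.8},
  {"x":0,"y":-4.5,"z":0,"rx":0,"ry":0,"rz":0.1,"jaw":8.8},
])

```text
clock: 1.6
tool_pos: [0.4498, 0.0006, 0.2496]
eef_rot: [0.994, -0.109, -0.001, 0.0]
contact_force: [0.8, -0.1, -0.1]
opening: 0.999
finger_force: 0.0
```

```bash
python3 -c "
from h import *
move([.489,.183,.16],-.234)"
```

```text
t 1.6 pos [0.4498 0.0006 0.2496] yaw -0.2186 tilt [-0.0011 -0.0002] F [ 0.8 -0.1 -0.1] op 88.0 ff 0.0
 rz 0.0154 shift cm in target tool [ -0.42 -18.65   8.96] in present tool [ -0.12 -18.66   8.95]
```

Call:
send_rows([
  {"x":-0.2,"y":-4.7,"z":1,"rx":0,"ry":0,"rz":0.015,"jaw":8.8},
  {"x":-0.1,"y":-4.7,"z":1,"rx":0,"ry":0,"rz":0,"jaw":8.8},
  {"x":0,"y":-4.7,"z":1.5,"rx":0,"ry":0,"rz":0,"jaw":8.8},
  {"x":0,"y":-4.5,"z":1.5,"rx":0,"ry":0,"rz":0,"jaw":8.8},
  {"x":0,"y":0,"z":0,"rx":0,"ry":0,"rz":0,"jaw":6},
])

```text
clock: 2.1
tool_pos: [0.4889, 0.1891, 0.1977]
eef_rot: [0.994, -0.109, -0.001, -0.002]
contact_force: [-0.9, 0.3, -0.2]
opening: 0.93
finger_force: 0.0
```

```bash
python3 -c "
from h import *
move([.489,.183,.105],-.234)
t=snap('top')
for dy in (-40,40):
  print(proj(t,get_state()['tool_pos']))
  break
a=cv2.resize(t['img'][200:300,200:320,::-1],None,fx=6,fy=6,interpolation=cv2.INTER_CUBIC);cv2.imwrite('pics/c3.png',a)
"
```

```text
t 2.1 pos [0.4889 0.1891 0.1977] yaw -0.2181 tilt [-0.0013  0.0042] F [-0.9  0.3 -0.2] op 81.9 ff 0.0
 rz 0.0159 shift cm in target tool [0.15 0.59 9.27] in present tool [0.16 0.63 9.27]
[243.4498656  263.74550997]
```

View pics/c3.png

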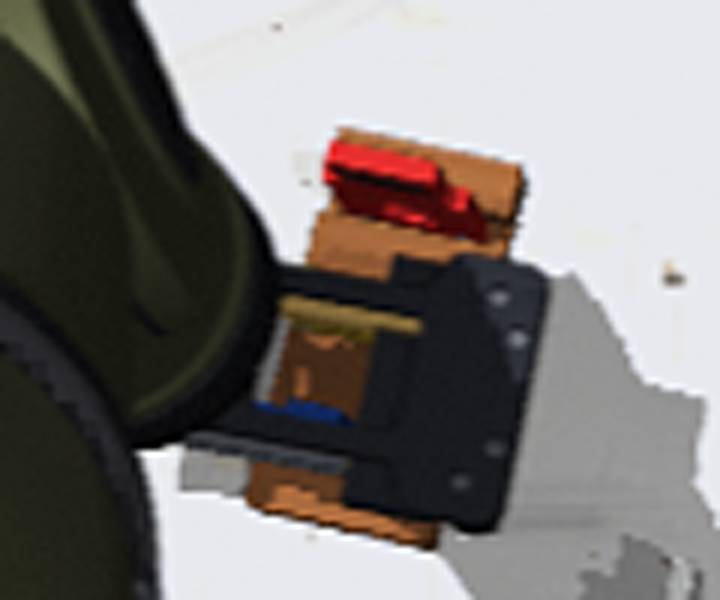

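The gripper is over the blue plate, which just shows at about (250,268), and is aligned with it. Going down.

Call:
send_rows([
  {"x":0.1,"y":0.6,"z":2,"rx":0,"ry":0,"rz":0.016,"jaw":6},
  {"x":0,"y":0,"z":2.5,"rx":0,"ry":0,"rz":0,"jaw":6},
  {"x":0,"y":0,"z":1.5,"rx":0,"ry":0,"rz":0,"jaw":6},
  {"x":0,"y":0,"z":0,"rx":0,"ry":0,"rz":0,"jaw":6},
  {"x":0,"y":0,"z":0,"rx":0,"ry":0,"rz":0,"jaw":6},
])

```text
clock: 2.65
tool_pos: [0.4892, 0.1736, 0.1401]
eef_rot: [0.992, -0.123, -0.0, 0.0]
contact_force: [-0.1, 0.7, -0.5]
opening: 0.679
finger_force: 0.0
```

```bash
python3 -c "
from h import *
move([.489,.183,.105],-.234)"
```

```text
t 2.65 pos [0.4892 0.1736 0.1401] yaw -0.2469 tilt [-0.0001 -0.0008] F [-0.1  0.7 -0.5] op 59.8 ff 0.0
 rz -0.0129 shift cm in target tool [-0.24 -0.91  3.51] in present tool [-0.25 -0.91  3.51]
```

Call:
send_rows([
  {"x":-0.24,"y":-0.9,"z":0,"rx":0,"ry":0,"rz":-0.013,"jaw":6},
  {"x":0,"y":0,"z":1.5,"rx":0,"ry":0,"rz":0,"jaw":6},
  {"x":0,"y":0,"z":2,"rx":0,"ry":0,"rz":0,"jaw":6},
  {"x":0,"y":0,"z":0,"rx":0,"ry":0,"rz":0,"jaw":6},
  {"x":0,"y":0,"z":0,"rx":0,"ry":0,"rz":0,"jaw":3},
])

```text
clock: 3.15
tool_pos: [0.4892, 0.1846, 0.1054]
eef_rot: [0.993, -0.116, 0.0, -0.0]
contact_force: [-0.2, 0.0, -0.0]
opening: 0.614
finger_force: 0.0
```

Call:
send_rows([
  {"x":0,"y":0,"z":0,"rx":0,"ry":0,"rz":0,"jaw":1.2},
  {"x":0,"y":0,"z":0,"rx":0,"ry":0,"rz":0,"jaw":1.2},
  {"x":0,"y":0,"z":0,"rx":0,"ry":0,"rz":0,"jaw":1.2},
  {"x":0,"y":0,"z":0,"rx":0,"ry":0,"rz":0,"jaw":1.2},
  {"x":0,"y":0,"z":0,"rx":0,"ry":0,"rz":0,"jaw":1.2},
], grip_force=50)

```text
clock: 3.65
tool_pos: [0.4889, 0.1841, 0.1048]
eef_rot: [0.993, -0.116, 0.0, 0.0]
contact_force: [0.1, -0.0, -0.7]
opening: 0.196
finger_force: 50.0
```

```bash
python3 -c "
from h import *
move([.489,.183,.105],-.234)"
```

```text
t 3.65 pos [0.4889 0.1841 0.1048] yaw -0.2323 tilt [ 0.     -0.0002] F [ 0.1 -0.  -0.7] op 17.2 ff 50.0
 rz 0.0017 shift cm in target tool [ 0.03  0.1  -0.02] in present tool [ 0.03  0.1  -0.02]
```

Call:
send_rows([
  {"x":0,"y":0,"z":-2,"rx":0,"ry":0,"rz":0,"jaw":1.2},
  {"x":0,"y":0,"z":-3,"rx":0,"ry":0,"rz":0,"jaw":1.2},
  {"x":0,"y":0,"z":-3,"rx":0,"ry":0,"rz":0,"jaw":1.2},
  {"x":0,"y":0,"z":-3,"rx":0,"ry":0,"rz":0,"jaw":1.2},
  {"x":0,"y":3,"z":0,"rx":0,"ry":0,"rz":0,"jaw":1.2},
])

```text
clock: 4.15
tool_pos: [0.4852, 0.1599, 0.2181]
eef_rot: [0.994, -0.113, 0.004, -0.004]
contact_force: [1.2, 0.6, -1.8]
opening: 0.193
finger_force: 50.0
```

Call:
send_rows([
  {"x":0.5,"y":4,"z":0,"rx":0,"ry":0,"rz":-0.083,"jaw":1.2},
  {"x":0.5,"y":4.5,"z":0,"rx":0,"ry":0,"rz":-0.083,"jaw":1.2},
  {"x":0,"y":4.5,"z":0,"rx":0,"ry":0,"rz":-0.083,"jaw":1.2},
  {"x":0,"y":4.5,"z":0,"rx":0,"ry":0,"rz":-0.083,"jaw":1.2},
  {"x":0,"y":4.5,"z":0,"rx":0,"ry":0,"rz":0,"jaw":1.2},
])

```text
clock: 4.65
tool_pos: [0.4772, -0.0668, 0.2146]
eef_rot: [0.999, 0.051, -0.001, -0.0]
contact_force: [0.8, -0.1, -1.1]
opening: 0.196
finger_force: 50.0
```

Call:
send_rows([
  {"x":0,"y":4,"z":0,"rx":0,"ry":0,"rz":0,"jaw":1.2},
  {"x":0,"y":3,"z":0,"rx":0,"ry":0,"rz":0,"jaw":1.2},
  {"x":0,"y":0,"z":0,"rx":0,"ry":0,"rz":0,"jaw":1.2},
  {"x":0,"y":0,"z":0,"rx":0,"ry":0,"rz":0,"jaw":1.2},
  {"x":0,"y":0,"z":0,"rx":0,"ry":0,"rz":0,"jaw":1.2},
])

```text
clock: 5.15
tool_pos: [0.485, -0.1332, 0.2146]
eef_rot: [0.999, 0.051, -0.0, -0.0]
contact_force: [0.9, 0.1, -0.7]
opening: 0.194
finger_force: 50.0
```

```bash
python3 -c "
from h import *
move([.4785,-.1643,.168],.098)"
```

```text
t 5.15 pos [ 0.485  -0.1332  0.2146] yaw 0.1016 tilt [-0.0007  0.001 ] F [ 0.9  0.1 -0.7] op 17.1 ff 50.0
 rz 0.0036 shift cm in target tool [-0.95  3.03  4.66] in present tool [-0.96  3.03  4.65]
```

Move in front of the tip, lower, then look.

Call:
send_rows([
  {"x":-0.95,"y":1.5,"z":0,"rx":0,"ry":0,"rz":0.0036,"jaw":1.2},
  {"x":0,"y":1.5,"z":0,"rx":0,"ry":0,"rz":0,"jaw":1.2},
  {"x":0,"y":0,"z":2.3,"rx":0,"ry":0,"rz":0,"jaw":1.2},
  {"x":0,"y":0,"z":2.3,"rx":0,"ry":0,"rz":0,"jaw":1.2},
  {"x":0,"y":0,"z":0,"rx":0,"ry":0,"rz":0,"jaw":1.2},
])

```text
clock: 5.65
tool_pos: [0.4771, -0.1633, 0.1667]
eef_rot: [0.999, 0.05, -0.003, -0.001]
contact_force: [-0.1, 0.6, -1.7]
opening: 0.196
finger_force: 50.0
```

Call:
send_rows([
  {"x":0,"y":0,"z":0,"rx":0,"ry":0,"rz":0,"jaw":1.2},
  {"x":0,"y":0,"z":0,"rx":0,"ry":0,"rz":0,"jaw":1.2},
  {"x":0,"y":0,"z":0,"rx":0,"ry":0,"rz":0,"jaw":1.2},
  {"x":0,"y":0,"z":0,"rx":0,"ry":0,"rz":0,"jaw":1.2},
  {"x":0,"y":0,"z":0,"rx":0,"ry":0,"rz":0,"jaw":1.2},
])

```text
clock: 6.15
tool_pos: [0.4789, -0.1656, 0.1692]
eef_rot: [0.999, 0.048, 0.0, 0.0]
contact_force: [0.3, -0.7, -0.8]
opening: 0.193
finger_force: 50.0
```

```bash
python3 -c "
from h import *
move([.4785,-.1643,.168],.098)
t=snap('top');s=snap('scene');e=get_state()['tool_pos']-[0,0,.031];print(proj(s,e),proj(t,e))
a=cv2.resize(s['img'][150:260,300:430,::-1],None,fx=4,fy=4,interpolation=cv2.INTER_CUBIC)
b=cv2.resize(t['img'][180:290,380:450,::-1],None,fx=4,fy=4,interpolation=cv2.INTER_CUBIC)
cv2.imwrite('pics/c4.png',np.hstack([a,b]))
"
```

```text
t 6.15 pos [ 0.4789 -0.1656  0.1692] yaw 0.0961 tilt [ 0.0009 -0.0003] F [ 0.3 -0.7 -0.8] op 17.0 ff 50.0
 rz -0.0019 shift cm in target tool [-0.03 -0.13  0.12] in present tool [-0.03 -0.13  0.12]
[395.22874958 191.22318337] [434.84610028 267.84882357]
```

View pics/c4.png

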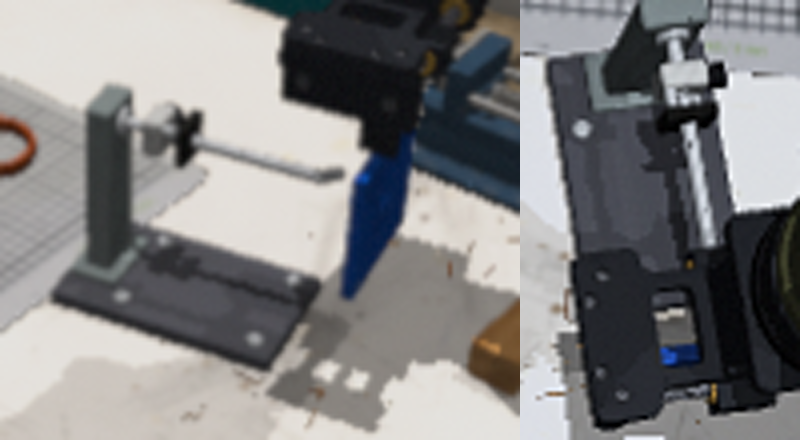

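The blue plate hangs straight in front of the bar tip (scene crop about (375,220), tip at (335,175)). I'll advance past the tip and check.

Call:
send_rows([
  {"x":0,"y":-0.1,"z":0.1,"rx":0,"ry":0,"rz":0,"jaw":1.2},
  {"x":1,"y":0,"z":0,"rx":0,"ry":0,"rz":0,"jaw":1.2},
  {"x":1,"y":0,"z":0,"rx":0,"ry":0,"rz":0,"jaw":1.2},
  {"x":1,"y":0,"z":0,"rx":0,"ry":0,"rz":0,"jaw":1.2},
  {"x":1,"y":0,"z":0,"rx":0,"ry":0,"rz":0,"jaw":1.2},
])

```text
clock: 6.75
tool_pos: [0.5198, -0.1604, 0.1677]
eef_rot: [0.999, 0.048, 0.0, 0.0]
contact_force: [-0.3, -0.6, -0.9]
opening: 0.2
finger_force: 50.0
```

Call:
send_rows([
  {"x":1,"y":0,"z":0,"rx":0,"ry":0,"rz":0,"jaw":1.2},
  {"x":0,"y":0,"z":0,"rx":0,"ry":0,"rz":0,"jaw":1.2},
  {"x":0,"y":0,"z":0,"rx":0,"ry":0,"rz":0,"jaw":1.2},
  {"x":0,"y":0,"z":0,"rx":0,"ry":0,"rz":0,"jaw":1.2},
  {"x":0,"y":0,"z":0,"rx":0,"ry":0,"rz":0,"jaw":1.2},
])

```text
clock: 7.25
tool_pos: [0.5278, -0.1598, 0.1677]
eef_rot: [0.999, 0.048, -0.0, 0.0]
contact_force: [0.2, 0.1, -0.5]
opening: 0.195
finger_force: 50.0
```

```bash
cat >> h.py <<'E'
O=np.array([.583,-.154,0]);YB=.098;EX=np.array([np.cos(YB),np.sin(YB),0]);EY=np.array([-np.sin(YB),np.cos(YB),0])
def inst(x,y,z): return O+x*EX+y*EY+[0,0,z]
def rel():
    s=get_state();d=s['tool_pos']-O;print('stand frame',np.round([d@EX*1e3,d@EY*1e3,d[2]*1e3],1),'F',np.round([s['contact_force']@EX,s['contact_force']@EY,s['contact_force'][2]],1),'M',np.round(s['moment'],2))
E
python3 -c "
from h import *
move(inst(-.055,0,.152),.098);rel()"
```

```text
t 7.25 pos [ 0.5278 -0.1598  0.1677] yaw 0.0959 tilt [-0.0007 -0.0001] F [ 0.2  0.1 -0.5] op 17.2 ff 50.0
 rz -0.0021 shift cm in target tool [ 0.05 -0.04  1.57] in present tool [ 0.06 -0.04  1.57]
stand frame [-55.5  -0.4 167.7] F [ 0.2  0.1 -0.5] M [-0.05  0.04 -0.03]
```

Call:
send_rows([
  {"x":0,"y":0,"z":0.8,"rx":0,"ry":0,"rz":0,"jaw":1.2},
  {"x":0,"y":0,"z":0.6,"rx":0,"ry":0,"rz":0,"jaw":1.2},
  {"x":0,"y":0,"z":0,"rx":0,"ry":0,"rz":0,"jaw":1.2},
  {"x":0,"y":0,"z":0,"rx":0,"ry":0,"rz":0,"jaw":1.2},
  {"x":0,"y":0,"z":0,"rx":0,"ry":0,"rz":0,"jaw":1.2},
])

```text
clock: 7.75
tool_pos: [0.5284, -0.1597, 0.1537]
eef_rot: [0.999, 0.048, 0.0, 0.0]
contact_force: [0.2, -1.3, -1.5]
opening: 0.195
finger_force: 50.0
```

Call:
send_rows([
  {"x":0.7,"y":0,"z":0,"rx":0,"ry":0,"rz":0,"jaw":1.2},
  {"x":0.7,"y":0,"z":0,"rx":0,"ry":0,"rz":0,"jaw":1.2},
  {"x":0.7,"y":0,"z":0,"rx":0,"ry":0,"rz":0,"jaw":1.2},
  {"x":0.1,"y":0,"z":0,"rx":0,"ry":0,"rz":0,"jaw":1.2},
  {"x":0.1,"y":0,"z":0,"rx":0,"ry":0,"rz":0,"jaw":1.2},
])

```text
clock: 8.25
tool_pos: [0.5515, -0.1573, 0.1536]
eef_rot: [0.999, 0.048, -0.0, 0.0]
contact_force: [-0.9, -0.7, -2.3]
opening: 0.198
finger_force: 50.0
```

```bash
python3 -c "
from h import *
move(inst(-.03,0,.152),.098);rel()"
```

```text
t 8.25 pos [ 0.5515 -0.1573  0.1536] yaw 0.0965 tilt [-0.0001 -0.    ] F [-0.9 -0.7 -2.3] op 17.4 ff 50.0
 rz -0.0015 shift cm in target tool [ 0.17 -0.02  0.16] in present tool [ 0.17 -0.02  0.16]
stand frame [-31.7  -0.2 153.6] F [-1.  -0.6 -2.3] M [ 0.    0.01 -0.02]
```

Call:
send_rows([
  {"x":0.4,"y":0,"z":0,"rx":0,"ry":0,"rz":0,"jaw":1.2},
  {"x":0.4,"y":0,"z":0,"rx":0,"ry":0,"rz":0,"jaw":1.2},
  {"x":0.4,"y":0,"z":0.1,"rx":0,"ry":0,"rz":0,"jaw":1.2},
  {"x":0.4,"y":0,"z":0,"rx":0,"ry":0,"rz":0,"jaw":1.2},
  {"x":0.2,"y":0,"z":0,"rx":0,"ry":0,"rz":0,"jaw":1.2},
])

```text
clock: 8.75
tool_pos: [0.5697, -0.1556, 0.1527]
eef_rot: [0.999, 0.048, 0.0, -0.0]
contact_force: [-0.0, -0.8, -0.8]
opening: 0.197
finger_force: 50.0
```

```bash
python3 -c "
from h import *
t=snap('top');rel()
a=cv2.resize(t['img'][180:270,390:460,::-1],None,fx=6,fy=6,interpolation=cv2.INTER_CUBIC)
s=snap('scene');rel()
b=cv2.resize(s['img'][140:230,315:375,::-1],None,fx=6,fy=6,interpolation=cv2.INTER_CUBIC)
cv2.imwrite('pics/c5.png',np.hstack([a,b]))"
```

```text
stand frame [-13.1  -0.3 152.7] F [ 0.1 -0.5 -1.1] M [ 0.03 -0.01 -0.02]
stand frame [-13.5  -0.3 152.7] F [ 0.4  0.5 -1.8] M [0.02 0.03 0.02]
```

View pics/c5.png

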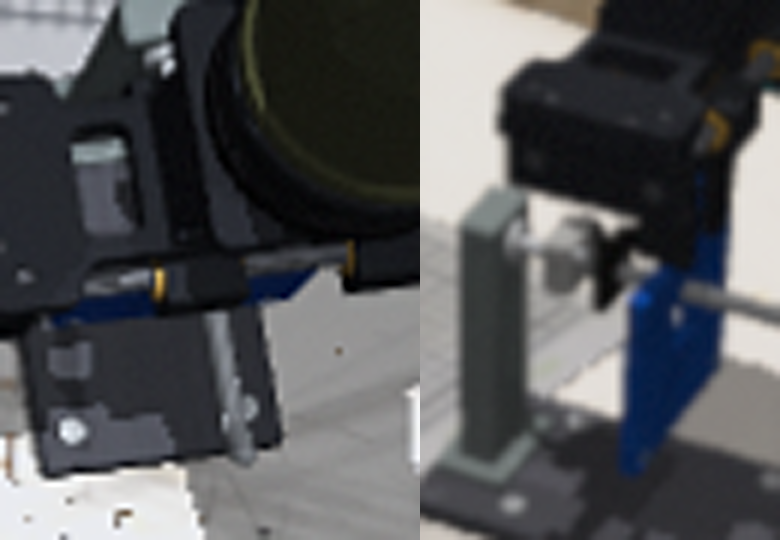

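The bar passes through the blue window. The stop is about 10–15 mm ahead, so I'll creep in.

Call:
send_rows([
  {"x":0.2,"y":0,"z":0,"rx":0,"ry":0,"rz":0,"jaw":1.2},
  {"x":0.2,"y":0,"z":0,"rx":0,"ry":0,"rz":0,"jaw":1.2},
  {"x":0.1,"y":0,"z":0,"rx":0,"ry":0,"rz":0,"jaw":1.2},
  {"x":0.1,"y":0,"z":0,"rx":0,"ry":0,"rz":0,"jaw":1.2},
  {"x":0,"y":0,"z":0,"rx":0,"ry":0,"rz":0,"jaw":1.2},
])

```text
clock: 9.35
tool_pos: [0.5753, -0.1551, 0.1527]
eef_rot: [0.999, 0.048, 0.0, 0.0]
contact_force: [0.2, 0.4, -1.7]
opening: 0.199
finger_force: 50.0
```

```bash
python3 -c "
from h import *
rel()"
```

```text
stand frame [ -7.8  -0.4 152.7] F [ 0.3  0.4 -1.7] M [ 0.02  0.01 -0.01]
```

Call:
send_rows([
  {"x":0.1,"y":0,"z":0,"rx":0,"ry":0,"rz":0,"jaw":1.2},
  {"x":0.1,"y":0,"z":0,"rx":0,"ry":0,"rz":0,"jaw":1.2},
  {"x":0.1,"y":0,"z":0,"rx":0,"ry":0,"rz":0,"jaw":1.2},
  {"x":0,"y":0,"z":0,"rx":0,"ry":0,"rz":0,"jaw":1.2},
  {"x":0,"y":0,"z":0,"rx":0,"ry":0,"rz":0,"jaw":1.2},
])

```text
clock: 9.85
tool_pos: [0.5781, -0.1549, 0.1527]
eef_rot: [0.999, 0.048, -0.0, 0.0]
contact_force: [0.1, -0.7, -1.3]
opening: 0.198
finger_force: 50.0
```

Call:
send_rows([
  {"x":0.1,"y":0,"z":0,"rx":0,"ry":0,"rz":0,"jaw":1.2},
  {"x":0.1,"y":0,"z":0,"rx":0,"ry":0,"rz":0,"jaw":1.2},
  {"x":0.1,"y":0,"z":0,"rx":0,"ry":0,"rz":0,"jaw":1.2},
  {"x":0,"y":0,"z":0,"rx":0,"ry":0,"rz":0,"jaw":1.2},
  {"x":0,"y":0,"z":0,"rx":0,"ry":0,"rz":0,"jaw":1.2},
])

```text
clock: 10.35
tool_pos: [0.5811, -0.1546, 0.1527]
eef_rot: [0.999, 0.048, -0.0, 0.0]
contact_force: [0.5, -0.3, -0.7]
opening: 0.194
finger_force: 50.0
```

Call:
send_rows([
  {"x":0.1,"y":0,"z":0,"rx":0,"ry":0,"rz":0,"jaw":1.2},
  {"x":0.1,"y":0,"z":0,"rx":0,"ry":0,"rz":0,"jaw":1.2},
  {"x":0.1,"y":0,"z":0,"rx":0,"ry":0,"rz":0,"jaw":1.2},
  {"x":0,"y":0,"z":0,"rx":0,"ry":0,"rz":0,"jaw":1.2},
  {"x":0,"y":0,"z":0,"rx":0,"ry":0,"rz":0,"jaw":1.2},
])

```text
clock: 10.85
tool_pos: [0.5841, -0.1543, 0.1527]
eef_rot: [0.999, 0.048, -0.0, 0.0]
contact_force: [1.0, 0.2, -1.2]
opening: 0.196
finger_force: 50.0
```

Call:
send_rows([
  {"x":0.1,"y":0,"z":0,"rx":0,"ry":0,"rz":0,"jaw":1.2},
  {"x":0.1,"y":0,"z":0,"rx":0,"ry":0,"rz":0,"jaw":1.2},
  {"x":0.1,"y":0,"z":0,"rx":0,"ry":0,"rz":0,"jaw":1.2},
  {"x":0,"y":0,"z":0,"rx":0,"ry":0,"rz":0,"jaw":1.2},
  {"x":0,"y":0,"z":0,"rx":0,"ry":0,"rz":0,"jaw":1.2},
])

```text
clock: 11.35
tool_pos: [0.5871, -0.154, 0.1527]
eef_rot: [0.999, 0.048, -0.0, 0.0]
contact_force: [0.5, -0.5, -0.7]
opening: 0.192
finger_force: 50.0
```

Call:
send_rows([
  {"x":0.1,"y":0,"z":0,"rx":0,"ry":0,"rz":0,"jaw":1.2},
  {"x":0.1,"y":0,"z":0,"rx":0,"ry":0,"rz":0,"jaw":1.2},
  {"x":0.1,"y":0,"z":0,"rx":0,"ry":0,"rz":0,"jaw":1.2},
  {"x":0,"y":0,"z":0,"rx":0,"ry":0,"rz":0,"jaw":1.2},
  {"x":0,"y":0,"z":0,"rx":0,"ry":0,"rz":0,"jaw":1.2},
])

```text
clock: 11.85
tool_pos: [0.5901, -0.1537, 0.1527]
eef_rot: [0.999, 0.048, -0.0, 0.0]
contact_force: [-1.0, -0.7, -1.3]
opening: 0.196
finger_force: 50.0
```

Call:
send_rows([
  {"x":0.1,"y":0,"z":0,"rx":0,"ry":0,"rz":0,"jaw":1.2},
  {"x":0.1,"y":0,"z":0,"rx":0,"ry":0,"rz":0,"jaw":1.2},
  {"x":0,"y":0,"z":0,"rx":0,"ry":0,"rz":0,"jaw":1.2},
  {"x":0,"y":0,"z":0,"rx":0,"ry":0,"rz":0,"jaw":1.2},
  {"x":0,"y":0,"z":0,"rx":0,"ry":0,"rz":0,"jaw":1.2},
])

```text
clock: 12.35
tool_pos: [0.5915, -0.1536, 0.1526]
eef_rot: [0.999, 0.048, -0.001, 0.0]
contact_force: [-2.7, -0.5, -0.4]
opening: 0.194
finger_force: 49.9
```

Call:
send_rows([
  {"x":0.1,"y":0,"z":0,"rx":0,"ry":0,"rz":0,"jaw":1.2},
  {"x":0.1,"y":0,"z":0,"rx":0,"ry":0,"rz":0,"jaw":1.2},
  {"x":0,"y":0,"z":0,"rx":0,"ry":0,"rz":0,"jaw":1.2},
  {"x":0,"y":0,"z":0,"rx":0,"ry":0,"rz":0,"jaw":1.2},
  {"x":0,"y":0,"z":0,"rx":0,"ry":0,"rz":0,"jaw":1.2},
])

```text
clock: 12.85
tool_pos: [0.5928, -0.1536, 0.1526]
eef_rot: [0.999, 0.048, -0.001, 0.0]
contact_force: [-5.3, 0.8, 2.1]
opening: 0.198
finger_force: 49.9
```

```bash
python3 -c "
from h import *
rel()
move(inst(0,0,.152),.098)"
```

```text
stand frame [  9.8  -0.5 152.6] F [-5.2  1.3  2.1] M [-0.03  1.2   0.1 ]
t 12.85 pos [ 0.5928 -0.1536  0.1526] yaw 0.096 tilt [-0.0028 -0.0002] F [-5.3  0.8  2.1] op 17.4 ff 49.9
 rz -0.002 shift cm in target tool [-0.98 -0.05  0.06] in present tool [-0.98 -0.05  0.06]
```

Call:
send_rows([
  {"x":0.1,"y":0,"z":0,"rx":0,"ry":0,"rz":0,"jaw":1.2},
  {"x":0.1,"y":0,"z":0,"rx":0,"ry":0,"rz":0,"jaw":1.2},
  {"x":0,"y":0,"z":0,"rx":0,"ry":0,"rz":0,"jaw":1.2},
  {"x":0,"y":0,"z":0,"rx":0,"ry":0,"rz":0,"jaw":1.2},
  {"x":0,"y":0,"z":0,"rx":0,"ry":0,"rz":0,"jaw":1.2},
], grip_force=60)

```text
clock: 13.35
tool_pos: [0.5936, -0.1534, 0.1523]
eef_rot: [0.999, 0.048, -0.003, -0.0]
contact_force: [-6.7, -0.9, 2.6]
opening: 0.189
finger_force: 59.9
```

Call:
send_rows([
  {"x":0.1,"y":0,"z":0,"rx":0,"ry":0,"rz":0,"jaw":1.2},
  {"x":0.1,"y":0,"z":0,"rx":0,"ry":0,"rz":0,"jaw":1.2},
  {"x":0,"y":0,"z":0,"rx":0,"ry":0,"rz":0,"jaw":1.2},
  {"x":0,"y":0,"z":0,"rx":0,"ry":0,"rz":0,"jaw":1.2},
  {"x":0,"y":0,"z":0,"rx":0,"ry":0,"rz":0,"jaw":1.2},
])

```text
clock: 13.85
tool_pos: [0.5944, -0.1534, 0.1522]
eef_rot: [0.999, 0.048, -0.004, -0.0]
contact_force: [-8.9, -0.5, 5.0]
opening: 0.196
finger_force: 59.9
```

```bash
python3 -c "
from h import *
rel()
move(inst(0,0,.152),.098)"
```

```text
stand frame [ 11.4  -0.5 152.2] F [-8.9  0.4  5. ] M [-0.08  2.04  0.07]
t 13.85 pos [ 0.5944 -0.1534  0.1522] yaw 0.0956 tilt [-0.0079 -0.0002] F [-8.9 -0.5  5. ] op 17.3 ff 59.9
 rz -0.0024 shift cm in target tool [-1.14 -0.05  0.02] in present tool [-1.14 -0.04  0.03]
```

Call:
send_rows([
  {"x":0,"y":0,"z":0,"rx":0,"ry":0,"rz":0,"jaw":1.2},
  {"x":0,"y":0,"z":0,"rx":0,"ry":0,"rz":0,"jaw":1.2},
  {"x":-0.2,"y":0,"z":0,"rx":0,"ry":0,"rz":0,"jaw":1.2},
  {"x":-0.2,"y":0,"z":0,"rx":0,"ry":0,"rz":0,"jaw":1.2},
  {"x":-0.2,"y":0,"z":0,"rx":0,"ry":0,"rz":0,"jaw":1.2},
])

```text
clock: 14.35
tool_pos: [0.5916, -0.1536, 0.1523]
eef_rot: [0.999, 0.048, -0.0, -0.0]
contact_force: [-2.2, -0.3, -2.5]
opening: 0.192
finger_force: 60.0
```

Call:
send_rows([
  {"x":0,"y":0,"z":0.1,"rx":0,"ry":0,"rz":0,"jaw":1.2},
  {"x":0,"y":0,"z":0,"rx":0,"ry":0,"rz":0,"jaw":1.2},
  {"x":0,"y":0,"z":0,"rx":0,"ry":0,"rz":0,"jaw":1.2},
  {"x":0,"y":0,"z":0,"rx":0,"ry":0,"rz":0,"jaw":2.2},
  {"x":0,"y":0,"z":0,"rx":0,"ry":0,"rz":0,"jaw":3},
])

```text
clock: 14.85
tool_pos: [0.5942, -0.1533, 0.1523]
eef_rot: [0.999, 0.048, 0.002, 0.0]
contact_force: [0.6, 0.2, 1.4]
opening: 0.318
finger_force: 0.0
```

Call:
send_rows([
  {"x":0,"y":0,"z":0,"rx":0,"ry":0,"rz":0,"jaw":5},
  {"x":0,"y":0,"z":0,"rx":0,"ry":0,"rz":0,"jaw":6},
  {"x":0,"y":0,"z":0,"rx":0,"ry":0,"rz":0,"jaw":6},
  {"x":0,"y":0,"z":-3,"rx":0,"ry":0,"rz":0,"jaw":6},
  {"x":0,"y":0,"z":-4.5,"rx":0,"ry":0,"rz":0,"jaw":6},
])

```text
clock: 15.35
tool_pos: [0.5903, -0.1531, 0.2251]
eef_rot: [0.999, 0.048, -0.003, -0.001]
contact_force: [0.1, -0.6, -0.3]
opening: 0.682
finger_force: 0.0
```

Call:
send_rows([
  {"x":-2,"y":-4,"z":-0.5,"rx":0,"ry":0,"rz":0.15,"jaw":6},
  {"x":-1,"y":-4.5,"z":0,"rx":0,"ry":0,"rz":0.15,"jaw":6},
  {"x":0,"y":-4.8,"z":0,"rx":0,"ry":0,"rz":0.03,"jaw":6},
  {"x":0,"y":-4.8,"z":0,"rx":0,"ry":0,"rz":0,"jaw":6},
  {"x":0,"y":-4.8,"z":0,"rx":0,"ry":0,"rz":0,"jaw":6},
])

```text
clock: 15.85
tool_pos: [0.593, 0.0722, 0.2321]
eef_rot: [0.993, -0.117, 0.0, -0.0]
contact_force: [0.4, -0.0, -0.2]
opening: 0.677
finger_force: 0.0
```

```bash
python3 -c "
from h import *
move([.5337,.1755,.16],-.234)
s=snap('scene')
b=cv2.resize(s['img'][140:240,300:400,::-1],None,fx=4,fy=4,interpolation=cv2.INTER_CUBIC)
t=snap('top')
a=cv2.resize(t['img'][180:280,380:450,::-1],None,fx=4,fy=4,interpolation=cv2.INTER_CUBIC)
cv2.imwrite('pics/c6.png',np.hstack([a,b]))"
```

```text
t 15.85 pos [0.593  0.0722 0.2321] yaw -0.2339 tilt [0.0009 0.    ] F [ 0.4 -0.  -0.2] op 59.7 ff 0.0
 rz 0.0001 shift cm in target tool [-8.16 -8.67  7.21] in present tool [-8.17 -8.67  7.2 ]
```

View pics/c6.png

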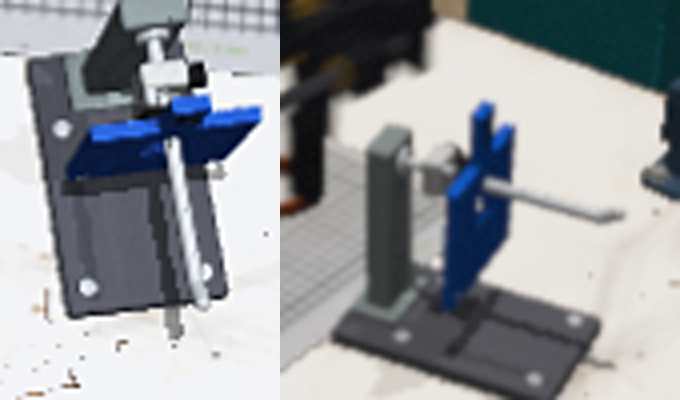

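Blue hangs straight against the stop (crop (480,200)). Yellow is next.

Call:
send_rows([
  {"x":-3,"y":-3,"z":1,"rx":0,"ry":0,"rz":0,"jaw":6},
  {"x":-3,"y":-3,"z":2,"rx":0,"ry":0,"rz":0,"jaw":6},
  {"x":-2.16,"y":-2.67,"z":2,"rx":0,"ry":0,"rz":0,"jaw":6},
  {"x":0,"y":0,"z":2,"rx":0,"ry":0,"rz":0,"jaw":6},
  {"x":0,"y":0,"z":0,"rx":0,"ry":0,"rz":0,"jaw":6},
])

```text
clock: 16.45
tool_pos: [0.5314, 0.1739, 0.1597]
eef_rot: [0.993, -0.115, -0.002, 0.001]
contact_force: [-0.9, -0.8, -0.3]
opening: 0.683
finger_force: 0.0
```

Call:
send_rows([
  {"x":0,"y":0,"z":0,"rx":0,"ry":0,"rz":0,"jaw":6},
  {"x":0,"y":0,"z":0,"rx":0,"ry":0,"rz":0,"jaw":6},
  {"x":0,"y":0,"z":0,"rx":0,"ry":0,"rz":0,"jaw":6},
  {"x":0,"y":0,"z":0,"rx":0,"ry":0,"rz":0,"jaw":6},
  {"x":0,"y":0,"z":0,"rx":0,"ry":0,"rz":0,"jaw":6},
])

```text
clock: 16.95
tool_pos: [0.5338, 0.1732, 0.1622]
eef_rot: [0.993, -0.117, 0.0, -0.0]
contact_force: [-0.0, -0.1, 0.1]
opening: 0.679
finger_force: 0.0
```

```bash
python3 -c "
from h import *
move([.5337,.1755,.095],-.234)"
```

```text
t 16.95 pos [0.5338 0.1732 0.1622] yaw -0.2344 tilt [0.0009 0.0002] F [-0.  -0.1  0.1] op 59.9 ff 0.0
 rz -0.0004 shift cm in target tool [-0.06 -0.22  6.72] in present tool [-0.07 -0.22  6.72]
```

Call:
send_rows([
  {"x":-0.06,"y":-0.2,"z":2,"rx":0,"ry":0,"rz":0,"jaw":6},
  {"x":0,"y":0,"z":2.5,"rx":0,"ry":0,"rz":0,"jaw":6},
  {"x":0,"y":0,"z":2.2,"rx":0,"ry":0,"rz":0,"jaw":6},
  {"x":0,"y":0,"z":0,"rx":0,"ry":0,"rz":0,"jaw":6},
  {"x":0,"y":0,"z":0,"rx":0,"ry":0,"rz":0,"jaw":4},
])

```text
clock: 17.45
tool_pos: [0.5333, 0.1755, 0.0946]
eef_rot: [0.993, -0.117, -0.0, 0.0]
contact_force: [0.2, 0.3, -0.9]
opening: 0.616
finger_force: 0.0
```

Call:
send_rows([
  {"x":0,"y":0,"z":0,"rx":0,"ry":0,"rz":0,"jaw":2.2},
  {"x":0,"y":0,"z":0,"rx":0,"ry":0,"rz":0,"jaw":2.2},
  {"x":0,"y":0,"z":0,"rx":0,"ry":0,"rz":0,"jaw":2.2},
  {"x":0,"y":0,"z":0,"rx":0,"ry":0,"rz":0,"jaw":2.2},
  {"x":0,"y":0,"z":0,"rx":0,"ry":0,"rz":0,"jaw":2.2},
], grip_force=60)

```text
clock: 17.95
tool_pos: [0.5335, 0.1756, 0.095]
eef_rot: [0.993, -0.117, 0.0, -0.0]
contact_force: [-0.6, 0.8, 1.8]
opening: 0.303
finger_force: 60.0
```

```bash
python3 -c "
from h import *
move([.4785,-.1643,.22],.098)"
```

```text
t 17.95 pos [0.5335 0.1756 0.095 ] yaw -0.2338 tilt [0.0005 0.0001] F [-0.6  0.8  1.8] op 26.7 ff 60.0
 rz -0.3318 shift cm in target tool [ -8.8   33.29 -12.5 ] in present tool [  2.53  34.34 -12.51]
```

Call:
send_rows([
  {"x":0,"y":0,"z":-2,"rx":0,"ry":0,"rz":0,"jaw":2.2},
  {"x":0,"y":0,"z":-3,"rx":0,"ry":0,"rz":0,"jaw":2.2},
  {"x":0,"y":0,"z":-4,"rx":0,"ry":0,"rz":0,"jaw":2.2},
  {"x":0,"y":0,"z":-3.5,"rx":0,"ry":0,"rz":-0.08,"jaw":2.2},
  {"x":0,"y":3,"z":0,"rx":0,"ry":0,"rz":-0.08,"jaw":2.2},
])

```text
clock: 18.45
tool_pos: [0.5319, 0.1515, 0.2242]
eef_rot: [0.999, -0.032, 0.005, -0.004]
contact_force: [1.1, 0.4, -1.7]
opening: 0.308
finger_force: 60.0
```

Call:
send_rows([
  {"x":-1,"y":4,"z":0,"rx":0,"ry":0,"rz":-0.08,"jaw":2.2},
  {"x":-1.5,"y":4.5,"z":0,"rx":0,"ry":0,"rz":-0.092,"jaw":2.2},
  {"x":-1.5,"y":4.5,"z":0,"rx":0,"ry":0,"rz":0,"jaw":2.2},
  {"x":-1.5,"y":4.5,"z":0,"rx":0,"ry":0,"rz":0,"jaw":2.2},
  {"x":-1.5,"y":4,"z":0,"rx":0,"ry":0,"rz":0,"jaw":2.2},
])

```text
clock: 18.95
tool_pos: [0.4681, -0.0745, 0.2197]
eef_rot: [0.999, 0.049, -0.0, 0.0]
contact_force: [1.5, 0.0, -1.2]
opening: 0.31
finger_force: 60.0
```

Call:
send_rows([
  {"x":-1,"y":3,"z":0,"rx":0,"ry":0,"rz":0,"jaw":2.2},
  {"x":0,"y":3,"z":0,"rx":0,"ry":0,"rz":0,"jaw":2.2},
  {"x":0,"y":0,"z":0,"rx":0,"ry":0,"rz":0,"jaw":2.2},
  {"x":0,"y":0,"z":0,"rx":0,"ry":0,"rz":0,"jaw":2.2},
  {"x":0,"y":0,"z":0,"rx":0,"ry":0,"rz":0,"jaw":2.2},
])

```text
clock: 19.45
tool_pos: [0.465, -0.1314, 0.2196]
eef_rot: [0.999, 0.05, -0.0, -0.0]
contact_force: [-0.2, -0.0, -0.6]
opening: 0.312
finger_force: 60.0
```

```bash
python3 -c "
from h import *
move(inst(-.105,0,.168),.098)"
```

```text
t 19.45 pos [ 0.465  -0.1314  0.2196] yaw 0.1001 tilt [-0.0003  0.0009] F [-0.2 -0.  -0.6] op 27.5 ff 60.0
 rz 0.0021 shift cm in target tool [1.03 3.4  5.16] in present tool [1.02 3.41 5.16]
```

Call:
send_rows([
  {"x":1,"y":1.7,"z":0,"rx":0,"ry":0,"rz":0.002,"jaw":2.2},
  {"x":0,"y":1.7,"z":1.2,"rx":0,"ry":0,"rz":0,"jaw":2.2},
  {"x":0,"y":0,"z":2,"rx":0,"ry":0,"rz":0,"jaw":2.2},
  {"x":0,"y":0,"z":2,"rx":0,"ry":0,"rz":0,"jaw":2.2},
  {"x":0,"y":0,"z":0,"rx":0,"ry":0,"rz":0,"jaw":2.2},
])

```text
clock: 19.95
tool_pos: [0.4769, -0.1636, 0.1658]
eef_rot: [0.999, 0.05, -0.002, -0.001]
contact_force: [-0.6, -0.0, -1.7]
opening: 0.307
finger_force: 60.0
```

Call:
send_rows([
  {"x":0,"y":0,"z":0,"rx":0,"ry":0,"rz":0,"jaw":2.2},
  {"x":0,"y":0,"z":0,"rx":0,"ry":0,"rz":0,"jaw":2.2},
  {"x":0,"y":0,"z":0,"rx":0,"ry":0,"rz":0,"jaw":2.2},
  {"x":0,"y":0,"z":0,"rx":0,"ry":0,"rz":0,"jaw":2.2},
  {"x":0,"y":0,"z":0,"rx":0,"ry":0,"rz":0,"jaw":2.2},
])

```text
clock: 20.45
tool_pos: [0.4784, -0.1657, 0.1682]
eef_rot: [0.999, 0.048, 0.0, 0.0]
contact_force: [0.7, 0.1, -0.3]
opening: 0.313
finger_force: 60.0
```

```bash
python3 -c "
from h import *
move(inst(-.055,0,.168),.098);rel()"
```

```text
t 20.45 pos [ 0.4784 -0.1657  0.1682] yaw 0.0962 tilt [ 0.0008 -0.0003] F [ 0.7  0.1 -0.3] op 27.5 ff 60.0
 rz -0.0018 shift cm in target tool [ 5.02 -0.14  0.02] in present tool [ 5.02 -0.15  0.02]
stand frame [-105.2   -1.4  168.2] F [ 0.7  0.1 -0.3] M [ 0.02  0.01 -0.02]
```

Call:
send_rows([
  {"x":0,"y":-0.1,"z":0,"rx":0,"ry":0,"rz":0,"jaw":2.2},
  {"x":1.2,"y":0,"z":0,"rx":0,"ry":0,"rz":0,"jaw":2.2},
  {"x":1.2,"y":0,"z":0,"rx":0,"ry":0,"rz":0,"jaw":2.2},
  {"x":1.3,"y":0,"z":0,"rx":0,"ry":0,"rz":0,"jaw":2.2},
  {"x":1.3,"y":0,"z":0,"rx":0,"ry":0,"rz":0,"jaw":2.2},
])

```text
clock: 20.95
tool_pos: [0.5283, -0.1598, 0.1678]
eef_rot: [0.999, 0.048, -0.0, -0.0]
contact_force: [0.1, 0.1, -0.7]
opening: 0.308
finger_force: 60.0
```

Call:
send_rows([
  {"x":0,"y":0,"z":0,"rx":0,"ry":0,"rz":0,"jaw":2.2},
  {"x":0,"y":0,"z":0,"rx":0,"ry":0,"rz":0,"jaw":2.2},
  {"x":0,"y":0,"z":0.7,"rx":0,"ry":0,"rz":0,"jaw":2.2},
  {"x":0,"y":0,"z":0.8,"rx":0,"ry":0,"rz":0,"jaw":2.2},
  {"x":0,"y":0,"z":0,"rx":0,"ry":0,"rz":0,"jaw":2.2},
])

```text
clock: 21.45
tool_pos: [0.5269, -0.16, 0.1516]
eef_rot: [0.999, 0.048, -0.001, -0.0]
contact_force: [0.4, 0.0, -0.4]
opening: 0.308
finger_force: 60.0
```

Call:
send_rows([
  {"x":0.7,"y":0,"z":0,"rx":0,"ry":0,"rz":0,"jaw":2.2},
  {"x":0.8,"y":0,"z":0,"rx":0,"ry":0,"rz":0,"jaw":2.2},
  {"x":0.8,"y":0,"z":0,"rx":0,"ry":0,"rz":0,"jaw":2.2},
  {"x":0.8,"y":0,"z":0,"rx":0,"ry":0,"rz":0,"jaw":2.2},
  {"x":0.6,"y":0,"z":0,"rx":0,"ry":0,"rz":0,"jaw":2.2},
])

```text
clock: 21.95
tool_pos: [0.5659, -0.156, 0.1528]
eef_rot: [0.999, 0.048, 0.0, 0.0]
contact_force: [-0.0, -0.5, -1.0]
opening: 0.304
finger_force: 60.0
```

```bash
python3 -c "
from h import *
move(inst(-.0,0,.152),.098);rel();s=snap('scene');rel()
t=snap('top')
b=cv2.resize(s['img'][150:230,310:390,::-1],None,fx=5,fy=5,interpolation=cv2.INTER_CUBIC)
a=cv2.resize(t['img'][190:270,380:450,::-1],None,fx=5,fy=5,interpolation=cv2.INTER_CUBIC)
cv2.imwrite('pics/c7.png',np.hstack([a,b]))"
```

```text
t 21.95 pos [ 0.5659 -0.156   0.1528] yaw 0.0966 tilt [ 0.0009 -0.    ] F [-0.  -0.5 -1. ] op 26.8 ff 60.0
 rz -0.0014 shift cm in target tool [ 1.72 -0.04  0.08] in present tool [ 1.72 -0.04  0.08]
stand frame [-17.2  -0.4 152.8] F [-0.1 -0.5 -1. ] M [ 0.    0.03 -0.02]
stand frame [-16.2  -0.2 152.8] F [ 0.5  0.  -0.5] M [-0.01 -0.11  0.02]
```

View pics/c7.png

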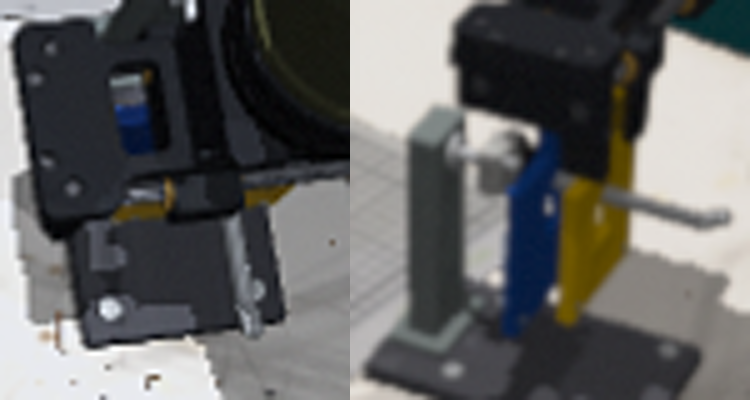

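Yellow is on the bar (crop (590,240)) with blue ahead and a gap between them. Creeping in.

Call:
send_rows([
  {"x":0.2,"y":0,"z":0,"rx":0,"ry":0,"rz":0,"jaw":2.2},
  {"x":0.3,"y":0,"z":0,"rx":0,"ry":0,"rz":0,"jaw":2.2},
  {"x":0.3,"y":0,"z":0,"rx":0,"ry":0,"rz":0,"jaw":2.2},
  {"x":0.1,"y":0,"z":0,"rx":0,"ry":0,"rz":0,"jaw":2.2},
  {"x":0.1,"y":0,"z":0,"rx":0,"ry":0,"rz":0,"jaw":2.2},
])

```text
clock: 22.55
tool_pos: [0.5747, -0.1553, 0.1527]
eef_rot: [0.999, 0.048, -0.0, 0.0]
contact_force: [-0.6, 1.2, -1.2]
opening: 0.31
finger_force: 60.0
```

Call:
send_rows([
  {"x":0.1,"y":0,"z":0,"rx":0,"ry":0,"rz":0,"jaw":2.2},
  {"x":0.1,"y":0,"z":0,"rx":0,"ry":0,"rz":0,"jaw":2.2},
  {"x":0,"y":0,"z":0,"rx":0,"ry":0,"rz":0,"jaw":2.2},
  {"x":0,"y":0,"z":0,"rx":0,"ry":0,"rz":0,"jaw":2.2},
  {"x":0,"y":0,"z":0,"rx":0,"ry":0,"rz":0,"jaw":2.2},
])

```text
clock: 23.05
tool_pos: [0.5766, -0.1552, 0.1527]
eef_rot: [0.999, 0.048, -0.0, 0.0]
contact_force: [0.9, -0.6, -1.1]
opening: 0.31
finger_force: 60.0
```

```bash
python3 -c "
from h import *
rel()"
```

```text
stand frame [ -6.5  -0.5 152.7] F [ 0.8 -0.7 -1.1] M [-0.02 -0.01 -0.01]
```

Call:
send_rows([
  {"x":0.1,"y":0,"z":0,"rx":0,"ry":0,"rz":0,"jaw":2.2},
  {"x":0.1,"y":0,"z":0,"rx":0,"ry":0,"rz":0,"jaw":2.2},
  {"x":0.1,"y":0,"z":0,"rx":0,"ry":0,"rz":0,"jaw":2.2},
  {"x":0,"y":0,"z":0,"rx":0,"ry":0,"rz":0,"jaw":2.2},
  {"x":0,"y":0,"z":0,"rx":0,"ry":0,"rz":0,"jaw":2.2},
])

```text
clock: 23.55
tool_pos: [0.5796, -0.1549, 0.1527]
eef_rot: [0.999, 0.048, -0.0, 0.0]
contact_force: [-0.4, 0.9, -1.2]
opening: 0.304
finger_force: 60.0
```

Call:
send_rows([
  {"x":0.1,"y":0,"z":0,"rx":0,"ry":0,"rz":0,"jaw":2.2},
  {"x":0.1,"y":0,"z":0,"rx":0,"ry":0,"rz":0,"jaw":2.2},
  {"x":0.1,"y":0,"z":0,"rx":0,"ry":0,"rz":0,"jaw":2.2},
  {"x":0,"y":0,"z":0,"rx":0,"ry":0,"rz":0,"jaw":2.2},
  {"x":0,"y":0,"z":0,"rx":0,"ry":0,"rz":0,"jaw":2.2},
])

```text
clock: 24.05
tool_pos: [0.5825, -0.1546, 0.1527]
eef_rot: [0.999, 0.048, -0.0, 0.0]
contact_force: [0.6, 0.7, -0.6]
opening: 0.309
finger_force: 60.0
```

Call:
send_rows([
  {"x":0.1,"y":0,"z":0,"rx":0,"ry":0,"rz":0,"jaw":2.2},
  {"x":0.1,"y":0,"z":0,"rx":0,"ry":0,"rz":0,"jaw":2.2},
  {"x":0.1,"y":0,"z":0,"rx":0,"ry":0,"rz":0,"jaw":2.2},
  {"x":0,"y":0,"z":0,"rx":0,"ry":0,"rz":0,"jaw":2.2},
  {"x":0,"y":0,"z":0,"rx":0,"ry":0,"rz":0,"jaw":2.2},
])

```text
clock: 24.55
tool_pos: [0.5838, -0.1545, 0.1525]
eef_rot: [0.999, 0.048, -0.002, -0.0]
contact_force: [-5.2, 0.3, 3.1]
opening: 0.305
finger_force: 60.0
```

Call:
send_rows([
  {"x":0.1,"y":0,"z":0,"rx":0,"ry":0,"rz":0,"jaw":2.2},
  {"x":0.1,"y":0,"z":0,"rx":0,"ry":0,"rz":0,"jaw":2.2},
  {"x":0,"y":0,"z":0,"rx":0,"ry":0,"rz":0,"jaw":2.2},
  {"x":0,"y":0,"z":0,"rx":0,"ry":0,"rz":0,"jaw":2.2},
  {"x":0,"y":0,"z":0,"rx":0,"ry":0,"rz":0,"jaw":2.2},
])

```text
clock: 25.05
tool_pos: [0.5845, -0.1545, 0.1524]
eef_rot: [0.999, 0.048, -0.003, -0.0]
contact_force: [-7.4, -0.3, 3.3]
opening: 0.306
finger_force: 60.0
```

Call:
send_rows([
  {"x":0.1,"y":0,"z":0,"rx":0,"ry":0,"rz":0,"jaw":2.2},
  {"x":0.1,"y":0,"z":0,"rx":0,"ry":0,"rz":0,"jaw":2.2},
  {"x":0,"y":0,"z":0,"rx":0,"ry":0,"rz":0,"jaw":2.2},
  {"x":0,"y":0,"z":0,"rx":0,"ry":0,"rz":0,"jaw":2.2},
  {"x":0,"y":0,"z":0,"rx":0,"ry":0,"rz":0,"jaw":2.2},
])

```text
clock: 25.55
tool_pos: [0.5852, -0.1544, 0.1523]
eef_rot: [0.999, 0.048, -0.005, -0.0]
contact_force: [-9.9, 0.9, 6.3]
opening: 0.307
finger_force: 60.0
```

Call:
send_rows([
  {"x":0,"y":0,"z":0,"rx":0,"ry":0,"rz":0,"jaw":2.2},
  {"x":0,"y":0,"z":0,"rx":0,"ry":0,"rz":0,"jaw":2.2},
  {"x":-0.2,"y":0,"z":0,"rx":0,"ry":0,"rz":0,"jaw":2.2},
  {"x":-0.2,"y":0,"z":0,"rx":0,"ry":0,"rz":0,"jaw":2.2},
  {"x":-0.2,"y":0,"z":0,"rx":0,"ry":0,"rz":0,"jaw":2.2},
])

```text
clock: 26.05
tool_pos: [0.5838, -0.1545, 0.1525]
eef_rot: [0.999, 0.048, 0.0, 0.0]
contact_force: [-1.1, 0.1, -1.2]
opening: 0.306
finger_force: 60.0
```

Call:
send_rows([
  {"x":0,"y":0,"z":0.1,"rx":0,"ry":0,"rz":0,"jaw":2.2},
  {"x":0,"y":0,"z":0,"rx":0,"ry":0,"rz":0,"jaw":2.2},
  {"x":0,"y":0,"z":0,"rx":0,"ry":0,"rz":0,"jaw":2.2},
  {"x":0,"y":0,"z":0,"rx":0,"ry":0,"rz":0,"jaw":3.2},
  {"x":0,"y":0,"z":0,"rx":0,"ry":0,"rz":0,"jaw":4},
])

```text
clock: 26.55
tool_pos: [0.5849, -0.1544, 0.1521]
eef_rot: [0.999, 0.048, 0.001, 0.0]
contact_force: [-0.2, -0.4, 0.2]
opening: 0.43
finger_force: 0.0
```

Call:
send_rows([
  {"x":0,"y":0,"z":0,"rx":0,"ry":0,"rz":0,"jaw":5},
  {"x":0,"y":0,"z":0,"rx":0,"ry":0,"rz":0,"jaw":6},
  {"x":0,"y":0,"z":0,"rx":0,"ry":0,"rz":0,"jaw":6},
  {"x":0,"y":0,"z":-3,"rx":0,"ry":0,"rz":0,"jaw":6},
  {"x":0,"y":0,"z":-4.5,"rx":0,"ry":0,"rz":0,"jaw":6},
])

```text
clock: 27.05
tool_pos: [0.5818, -0.154, 0.2252]
eef_rot: [0.999, 0.048, -0.003, -0.001]
contact_force: [0.5, -0.0, 0.1]
opening: 0.681
finger_force: 0.0
```

Call:
send_rows([
  {"x":-1,"y":-4,"z":-0.5,"rx":0,"ry":0,"rz":0.15,"jaw":6.5},
  {"x":0,"y":-4.5,"z":0,"rx":0,"ry":0,"rz":0.15,"jaw":6.5},
  {"x":0,"y":-4.8,"z":0,"rx":0,"ry":0,"rz":0.03,"jaw":6.5},
  {"x":0,"y":-4.8,"z":0,"rx":0,"ry":0,"rz":0,"jaw":6.5},
  {"x":0,"y":-4.8,"z":0,"rx":0,"ry":0,"rz":0,"jaw":6.5},
])

```text
clock: 27.55
tool_pos: [0.6044, 0.0716, 0.232]
eef_rot: [0.993, -0.117, 0.0, -0.0]
contact_force: [0.4, -0.3, -0.3]
opening: 0.737
finger_force: 0.0
```

```bash
python3 -c "
from h import *
move([.576,.1636,.16],-.234)
s=snap('scene')
b=cv2.resize(s['img'][140:240,300:400,::-1],None,fx=4,fy=4,interpolation=cv2.INTER_CUBIC)
t=snap('top')
a=cv2.resize(t['img'][180:280,380:450,::-1],None,fx=4,fy=4,interpolation=cv2.INTER_CUBIC)
cv2.imwrite('pics/c8.png',np.hstack([a,b]))"
```

```text
t 27.55 pos [0.6044 0.0716 0.232 ] yaw -0.2338 tilt [ 0.0007 -0.0001] F [ 0.4 -0.3 -0.3] op 64.9 ff 0.0
 rz 0.0002 shift cm in target tool [-4.9  -8.29  7.2 ] in present tool [-4.9  -8.29  7.2 ]
```

View pics/c8.png

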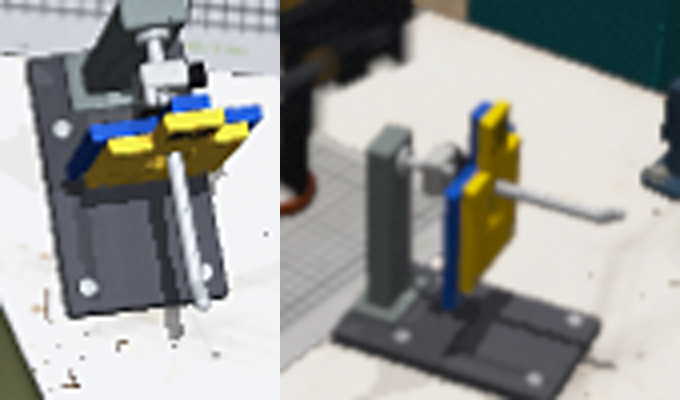

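Yellow lies flat against blue (crop (490,190)), both hanging straight. That was my tenth picture, so from here I work by numbers. Red is next.

Call:
send_rows([
  {"x":-2,"y":-3,"z":1,"rx":0,"ry":0,"rz":0,"jaw":6.5},
  {"x":-2,"y":-3,"z":2,"rx":0,"ry":0,"rz":0,"jaw":6.5},
  {"x":-0.9,"y":-2.3,"z":2,"rx":0,"ry":0,"rz":0,"jaw":6.5},
  {"x":0,"y":0,"z":2,"rx":0,"ry":0,"rz":0,"jaw":6.5},
  {"x":0,"y":0,"z":0,"rx":0,"ry":0,"rz":0,"jaw":6.5},
])

```text
clock: 28.15
tool_pos: [0.5737, 0.1619, 0.1594]
eef_rot: [0.993, -0.116, -0.002, 0.001]
contact_force: [-1.1, 0.1, 0.1]
opening: 0.735
finger_force: 0.0
```

Call:
send_rows([
  {"x":0,"y":0,"z":0,"rx":0,"ry":0,"rz":0,"jaw":6.5},
  {"x":0,"y":0,"z":0,"rx":0,"ry":0,"rz":0,"jaw":6.5},
  {"x":0,"y":0,"z":0,"rx":0,"ry":0,"rz":0,"jaw":6.5},
  {"x":0,"y":0,"z":0,"rx":0,"ry":0,"rz":0,"jaw":6.5},
  {"x":0,"y":0,"z":0,"rx":0,"ry":0,"rz":0,"jaw":6.5},
])

```text
clock: 28.65
tool_pos: [0.5761, 0.1616, 0.1622]
eef_rot: [0.993, -0.117, 0.0, -0.0]
contact_force: [0.2, -0.0, -0.5]
opening: 0.743
finger_force: 0.0
```

```bash
python3 -c "
from h import *
move([.576,.1636,.085],-.234)"
```

```text
t 28.65 pos [0.5761 0.1616 0.1622] yaw -0.2343 tilt [0.0009 0.0002] F [ 0.2 -0.  -0.5] op 65.4 ff 0.0
 rz -0.0003 shift cm in target tool [-0.05 -0.19  7.72] in present tool [-0.06 -0.19  7.72]
```

Call:
send_rows([
  {"x":-0.05,"y":-0.2,"z":2.5,"rx":0,"ry":0,"rz":0,"jaw":6.5},
  {"x":0,"y":0,"z":3,"rx":0,"ry":0,"rz":0,"jaw":6.5},
  {"x":0,"y":0,"z":2.2,"rx":0,"ry":0,"rz":0,"jaw":6.5},
  {"x":0,"y":0,"z":0,"rx":0,"ry":0,"rz":0,"jaw":6.5},
  {"x":0,"y":0,"z":0,"rx":0,"ry":0,"rz":0,"jaw":5},
])

```text
clock: 29.15
tool_pos: [0.576, 0.1638, 0.085]
eef_rot: [0.993, -0.117, 0.0, 0.0]
contact_force: [0.3, -0.4, 0.8]
opening: 0.672
finger_force: 0.0
```

Call:
send_rows([
  {"x":0,"y":0,"z":0,"rx":0,"ry":0,"rz":0,"jaw":3.2},
  {"x":0,"y":0,"z":0,"rx":0,"ry":0,"rz":0,"jaw":3.2},
  {"x":0,"y":0,"z":0,"rx":0,"ry":0,"rz":0,"jaw":3.2},
  {"x":0,"y":0,"z":0,"rx":0,"ry":0,"rz":0,"jaw":3.2},
  {"x":0,"y":0,"z":0,"rx":0,"ry":0,"rz":0,"jaw":3.2},
], grip_force=60)

```text
clock: 29.65
tool_pos: [0.5766, 0.1639, 0.0858]
eef_rot: [0.993, -0.117, 0.001, -0.0]
contact_force: [-0.4, -0.5, 7.0]
opening: 0.422
finger_force: 60.0
```

```bash
python3 -c "
from h import *
move([.4785,-.1643,.22],.098)"
```

```text
t 29.65 pos [0.5766 0.1639 0.0858] yaw -0.234 tilt [0.0021 0.0004] F [-0.4 -0.5  7. ] op 37.2 ff 60.0
 rz -0.332 shift cm in target tool [-12.97  31.7  -13.42] in present tool [ -1.9   34.19 -13.45]
```

Call:
send_rows([
  {"x":0,"y":0,"z":-2,"rx":0,"ry":0,"rz":0,"jaw":3.2},
  {"x":0,"y":0,"z":-4,"rx":0,"ry":0,"rz":0,"jaw":3.2},
  {"x":0,"y":0,"z":-4,"rx":0,"ry":0,"rz":0,"jaw":3.2},
  {"x":0,"y":0,"z":-3.5,"rx":0,"ry":0,"rz":-0.08,"jaw":3.2},
  {"x":-2,"y":3,"z":0,"rx":0,"ry":0,"rz":-0.08,"jaw":3.2},
])

```text
clock: 30.15
tool_pos: [0.557, 0.1423, 0.2247]
eef_rot: [0.999, -0.033, 0.007, -0.004]
contact_force: [-0.2, -0.2, -2.0]
opening: 0.417
finger_force: 60.0
```

Call:
send_rows([
  {"x":-2,"y":4,"z":0,"rx":0,"ry":0,"rz":-0.08,"jaw":3.2},
  {"x":-2,"y":4.3,"z":0,"rx":0,"ry":0,"rz":-0.092,"jaw":3.2},
  {"x":-2,"y":4.3,"z":0,"rx":0,"ry":0,"rz":0,"jaw":3.2},
  {"x":-2,"y":4.3,"z":0,"rx":0,"ry":0,"rz":0,"jaw":3.2},
  {"x":-2,"y":4,"z":0,"rx":0,"ry":0,"rz":0,"jaw":3.2},
])

```text
clock: 30.65
tool_pos: [0.4604, -0.0775, 0.2199]
eef_rot: [0.999, 0.049, 0.0, 0.0]
contact_force: [0.9, -0.7, -0.2]
opening: 0.421
finger_force: 60.0
```

Call:
send_rows([
  {"x":-1,"y":3,"z":0,"rx":0,"ry":0,"rz":0,"jaw":3.2},
  {"x":0,"y":2.5,"z":0,"rx":0,"ry":0,"rz":0,"jaw":3.2},
  {"x":0,"y":0,"z":0,"rx":0,"ry":0,"rz":0,"jaw":3.2},
  {"x":0,"y":0,"z":0,"rx":0,"ry":0,"rz":0,"jaw":3.2},
  {"x":0,"y":0,"z":0,"rx":0,"ry":0,"rz":0,"jaw":3.2},
])

```text
clock: 31.15
tool_pos: [0.4569, -0.1299, 0.2197]
eef_rot: [0.999, 0.05, -0.0, -0.0]
contact_force: [-0.8, 1.0, -0.9]
opening: 0.418
finger_force: 60.0
```

```bash
python3 -c "
from h import *
move(inst(-.105,0,.168),.098)"
```

```text
t 31.15 pos [ 0.4569 -0.1299  0.2197] yaw 0.1002 tilt [-0.0001  0.0008] F [-0.8  1.  -0.9] op 36.8 ff 60.0
 rz 0.0022 shift cm in target tool [1.81 3.63 5.17] in present tool [1.8  3.64 5.17]
```

Call:
send_rows([
  {"x":1.8,"y":1.8,"z":0,"rx":0,"ry":0,"rz":0.002,"jaw":3.2},
  {"x":0,"y":1.7,"z":1.2,"rx":0,"ry":0,"rz":0,"jaw":3.2},
  {"x":0,"y":0,"z":2,"rx":0,"ry":0,"rz":0,"jaw":3.2},
  {"x":0,"y":0,"z":2,"rx":0,"ry":0,"rz":0,"jaw":3.2},
  {"x":0,"y":0,"z":0,"rx":0,"ry":0,"rz":0,"jaw":3.2},
])

```text
clock: 31.65
tool_pos: [0.4769, -0.1624, 0.1658]
eef_rot: [0.999, 0.049, -0.002, -0.001]
contact_force: [0.8, -0.1, -0.5]
opening: 0.421
finger_force: 60.0
```

Call:
send_rows([
  {"x":0,"y":0,"z":0,"rx":0,"ry":0,"rz":0,"jaw":3.2},
  {"x":0,"y":0,"z":0,"rx":0,"ry":0,"rz":0,"jaw":3.2},
  {"x":0,"y":0,"z":0,"rx":0,"ry":0,"rz":0,"jaw":3.2},
  {"x":0,"y":0,"z":0,"rx":0,"ry":0,"rz":0,"jaw":3.2},
  {"x":0,"y":0,"z":0,"rx":0,"ry":0,"rz":0,"jaw":3.2},
])

```text
clock: 32.15
tool_pos: [0.4784, -0.1644, 0.1682]
eef_rot: [0.999, 0.048, 0.0, 0.0]
contact_force: [0.4, -0.7, -0.4]
opening: 0.421
finger_force: 60.0
```

```bash
python3 -c "
from h import *
s=snap('scene')
move(inst(-.055,0,.168),.098);rel()
i=s['img'].astype(int);m=(i[...,0]>70)&(i[...,0]>2.5*i[...,1])&(i[...,0]>2.5*i[...,2])
m[:, :370]=0;m[:150]=0;m[270:]=0;m[:,430:]=0
y,x=np.nonzero(m);print(len(x),x.min(),x.max(),y.min(),y.max(),'lowest',x[y==y.max()],'left',y[x==x.min()],'right',y[x==x.max()])
p=get_state()['tool_pos']
for dy in(.026,-.026):
  for dx in(-.004,.004):
    for dz in(-.078,-.015): print(dx,dy,dz,np.round(proj(s,p+dx*EX+dy*EY+[0,0,dz]),1))
"
```

```text
t 32.2 pos [ 0.4783 -0.1644  0.1681] yaw 0.0961 tilt [ 0.0006 -0.0002] F [-0.9 -0.4 -0.2] op 36.9 ff 60.0
 rz -0.0019 shift cm in target tool [ 5.02 -0.01  0.01] in present tool [ 5.02 -0.02  0.01]
stand frame [-1.052e+02 -1.000e-01  1.681e+02] F [-1.  -0.4 -0.2] M [0.03 0.02 0.07]
149 389 400 185 213 lowest [389 390 391] left [212 213] right [185 186 187 188 189 190]
-0.004 0.026 -0.078 [390.8 215.2]
-0.004 0.026 -0.015 [393.5 192.5]
0.004 0.026 -0.078 [387.5 214.2]
0.004 0.026 -0.015 [390.1 191.5]
-0.004 -0.026 -0.078 [398.6 203. ]
-0.004 -0.026 -0.015 [401.5 180.6]
0.004 -0.026 -0.078 [395.4 202.1]
0.004 -0.026 -0.015 [398.2 179.7]
```

Red hangs where expected, within about 1 px. Going onto the bar.

Call:
send_rows([
  {"x":0,"y":0,"z":0,"rx":0,"ry":0,"rz":0,"jaw":3.2},
  {"x":1.2,"y":0,"z":0,"rx":0,"ry":0,"rz":0,"jaw":3.2},
  {"x":1.2,"y":0,"z":0,"rx":0,"ry":0,"rz":0,"jaw":3.2},
  {"x":1.3,"y":0,"z":0,"rx":0,"ry":0,"rz":0,"jaw":3.2},
  {"x":1.3,"y":0,"z":0,"rx":0,"ry":0,"rz":0,"jaw":3.2},
])

```text
clock: 32.7
tool_pos: [0.5283, -0.1595, 0.1677]
eef_rot: [0.999, 0.048, -0.0, 0.0]
contact_force: [-0.3, -0.2, -0.7]
opening: 0.424
finger_force: 60.0
```

Call:
send_rows([
  {"x":0,"y":0,"z":0,"rx":0,"ry":0,"rz":0,"jaw":3.2},
  {"x":0,"y":0,"z":0,"rx":0,"ry":0,"rz":0,"jaw":3.2},
  {"x":0,"y":0,"z":0.7,"rx":0,"ry":0,"rz":0,"jaw":3.2},
  {"x":0,"y":0,"z":0.8,"rx":0,"ry":0,"rz":0,"jaw":3.2},
  {"x":0,"y":0,"z":0,"rx":0,"ry":0,"rz":0,"jaw":3.2},
])

```text
clock: 33.2
tool_pos: [0.5272, -0.16, 0.1519]
eef_rot: [0.999, 0.048, -0.001, 0.0]
contact_force: [0.0, -1.5, -0.5]
opening: 0.42
finger_force: 60.0
```

```bash
python3 -c "
from h import *
move(inst(-.025,0,.152),.098);rel()"
```

```text
t 33.2 pos [ 0.5272 -0.16    0.1519] yaw 0.0957 tilt [-0.0011 -0.0005] F [ 0.  -1.5 -0.5] op 37.0 ff 60.0
 rz -0.0023 shift cm in target tool [ 3.11 -0.05 -0.01] in present tool [ 3.11 -0.06 -0.01]
stand frame [-56.1  -0.5 151.9] F [-0.1 -1.5 -0.5] M [-0.12  0.01 -0.02]
```

Call:
send_rows([
  {"x":0.7,"y":0,"z":0,"rx":0,"ry":0,"rz":0,"jaw":3.2},
  {"x":0.8,"y":0,"z":0,"rx":0,"ry":0,"rz":0,"jaw":3.2},
  {"x":0.8,"y":0,"z":0,"rx":0,"ry":0,"rz":0,"jaw":3.2},
  {"x":0.6,"y":0,"z":0,"rx":0,"ry":0,"rz":0,"jaw":3.2},
  {"x":0.2,"y":0,"z":0,"rx":0,"ry":0,"rz":0,"jaw":3.2},
])

```text
clock: 33.7
tool_pos: [0.56, -0.1561, 0.1527]
eef_rot: [0.999, 0.048, 0.001, -0.0]
contact_force: [0.8, -0.3, -1.0]
opening: 0.425
finger_force: 60.0
```

Call:
send_rows([
  {"x":0.2,"y":0,"z":0,"rx":0,"ry":0,"rz":0,"jaw":3.2},
  {"x":0.2,"y":0,"z":0,"rx":0,"ry":0,"rz":0,"jaw":3.2},
  {"x":0.1,"y":0,"z":0,"rx":0,"ry":0,"rz":0,"jaw":3.2},
  {"x":0,"y":0,"z":0,"rx":0,"ry":0,"rz":0,"jaw":3.2},
  {"x":0,"y":0,"z":0,"rx":0,"ry":0,"rz":0,"jaw":3.2},
])

```text
clock: 34.2
tool_pos: [0.5636, -0.1561, 0.1527]
eef_rot: [0.999, 0.048, -0.0, 0.0]
contact_force: [-0.8, 0.6, -0.6]
opening: 0.425
finger_force: 60.0
```

```bash
python3 -c "
from h import *
rel()"
```

```text
stand frame [-19.5  -0.2 152.7] F [-0.8  0.7 -0.6] M [0.07 0.   0.03]
```

Call:
send_rows([
  {"x":0.2,"y":0,"z":0,"rx":0,"ry":0,"rz":0,"jaw":3.2},
  {"x":0.2,"y":0,"z":0,"rx":0,"ry":0,"rz":0,"jaw":3.2},
  {"x":0.1,"y":0,"z":0,"rx":0,"ry":0,"rz":0,"jaw":3.2},
  {"x":0,"y":0,"z":0,"rx":0,"ry":0,"rz":0,"jaw":3.2},
  {"x":0,"y":0,"z":0,"rx":0,"ry":0,"rz":0,"jaw":3.2},
])

```text
clock: 34.7
tool_pos: [0.5687, -0.1556, 0.1527]
eef_rot: [0.999, 0.048, -0.0, 0.0]
contact_force: [-1.0, 0.1, 0.9]
opening: 0.423
finger_force: 60.0
```

Call:
send_rows([
  {"x":0.1,"y":0,"z":0,"rx":0,"ry":0,"rz":0,"jaw":3.2},
  {"x":0.1,"y":0,"z":0,"rx":0,"ry":0,"rz":0,"jaw":3.2},
  {"x":0.1,"y":0,"z":0,"rx":0,"ry":0,"rz":0,"jaw":3.2},
  {"x":0,"y":0,"z":0,"rx":0,"ry":0,"rz":0,"jaw":3.2},
  {"x":0,"y":0,"z":0,"rx":0,"ry":0,"rz":0,"jaw":3.2},
])

```text
clock: 35.2
tool_pos: [0.5717, -0.1553, 0.1527]
eef_rot: [0.999, 0.048, -0.0, 0.0]
contact_force: [0.6, -0.3, -0.2]
opening: 0.425
finger_force: 60.0
```

Call:
send_rows([
  {"x":0.1,"y":0,"z":0,"rx":0,"ry":0,"rz":0,"jaw":3.2},
  {"x":0.1,"y":0,"z":0,"rx":0,"ry":0,"rz":0,"jaw":3.2},
  {"x":0.1,"y":0,"z":0,"rx":0,"ry":0,"rz":0,"jaw":3.2},
  {"x":0,"y":0,"z":0,"rx":0,"ry":0,"rz":0,"jaw":3.2},
  {"x":0,"y":0,"z":0,"rx":0,"ry":0,"rz":0,"jaw":3.2},
])

```text
clock: 35.7
tool_pos: [0.5747, -0.155, 0.1527]
eef_rot: [0.999, 0.048, -0.0, 0.0]
contact_force: [0.5, 0.0, -0.3]
opening: 0.423
finger_force: 60.0
```

Call:
send_rows([
  {"x":0.1,"y":0,"z":0,"rx":0,"ry":0,"rz":0,"jaw":3.2},
  {"x":0.1,"y":0,"z":0,"rx":0,"ry":0,"rz":0,"jaw":3.2},
  {"x":0.1,"y":0,"z":0,"rx":0,"ry":0,"rz":0,"jaw":3.2},
  {"x":0,"y":0,"z":0,"rx":0,"ry":0,"rz":0,"jaw":3.2},
  {"x":0,"y":0,"z":0,"rx":0,"ry":0,"rz":0,"jaw":3.2},
])

```text
clock: 36.2
tool_pos: [0.5756, -0.1549, 0.1525]
eef_rot: [0.999, 0.048, -0.002, -0.0]
contact_force: [-5.1, 0.0, 2.6]
opening: 0.421
finger_force: 60.0
```

Call:
send_rows([
  {"x":0.1,"y":0,"z":0,"rx":0,"ry":0,"rz":0,"jaw":3.2},
  {"x":0.1,"y":0,"z":0,"rx":0,"ry":0,"rz":0,"jaw":3.2},
  {"x":0,"y":0,"z":0,"rx":0,"ry":0,"rz":0,"jaw":3.2},
  {"x":0,"y":0,"z":0,"rx":0,"ry":0,"rz":0,"jaw":3.2},
  {"x":0,"y":0,"z":0,"rx":0,"ry":0,"rz":0,"jaw":3.2},
])

```text
clock: 36.7
tool_pos: [0.576, -0.1548, 0.1523]
eef_rot: [0.999, 0.048, -0.004, -0.0]
contact_force: [-8.5, -0.4, 4.4]
opening: 0.421
finger_force: 60.0
```

Call:
send_rows([
  {"x":0.1,"y":0,"z":0,"rx":0,"ry":0,"rz":0,"jaw":3.2},
  {"x":0.05,"y":0,"z":0,"rx":0,"ry":0,"rz":0,"jaw":3.2},
  {"x":0,"y":0,"z":0,"rx":0,"ry":0,"rz":0,"jaw":3.2},
  {"x":0,"y":0,"z":0,"rx":0,"ry":0,"rz":0,"jaw":3.2},
  {"x":0,"y":0,"z":0,"rx":0,"ry":0,"rz":0,"jaw":3.2},
])

```text
clock: 37.2
tool_pos: [0.5763, -0.1549, 0.1522]
eef_rot: [0.999, 0.048, -0.005, -0.0]
contact_force: [-10.7, 0.2, 7.7]
opening: 0.42
finger_force: 60.0
```

```bash
python3 -c "
from h import *
rel();move(inst(-.007,0,.152),.098)"
```

```text
stand frame [ -6.7  -0.2 152.2] F [-10.6   1.3   7.7] M [0.03 2.27 0.01]
t 37.2 pos [ 0.5763 -0.1549  0.1522] yaw 0.0954 tilt [-0.0102 -0.0002] F [-10.7   0.2   7.7] op 37.0 ff 60.0
 rz -0.0026 shift cm in target tool [-0.03 -0.02  0.02] in present tool [-0.03 -0.02  0.02]
```

Call:
send_rows([
  {"x":0,"y":0,"z":-0.1,"rx":0,"ry":0,"rz":0,"jaw":3.2},
  {"x":0,"y":0,"z":0,"rx":0,"ry":0,"rz":0,"jaw":3.2},
  {"x":0,"y":0,"z":-0.1,"rx":0,"ry":0,"rz":0,"jaw":3.2},
  {"x":0,"y":0,"z":0,"rx":0,"ry":0,"rz":0,"jaw":3.2},
  {"x":0,"y":0,"z":0,"rx":0,"ry":0,"rz":0,"jaw":3.2},
])

```text
clock: 37.7
tool_pos: [0.5769, -0.1548, 0.1531]
eef_rot: [0.999, 0.048, -0.005, -0.0]
contact_force: [-5.9, -0.8, -2.6]
opening: 0.424
finger_force: 60.0
```

```bash
python3 -c "
from h import *
rel();move(inst(-.007,0,.152),.098)"
```

```text
stand frame [ -6.1  -0.2 153.1] F [-6.  -0.2 -2.6] M [-0.13  1.5   0.11]
t 37.7 pos [ 0.5769 -0.1548  0.1531] yaw 0.0956 tilt [-0.0094  0.    ] F [-5.9 -0.8 -2.6] op 37.3 ff 60.0
 rz -0.0024 shift cm in target tool [-0.09 -0.02  0.11] in present tool [-0.09 -0.02  0.11]
```

The downward press on the bar was taking up load. With that relieved, I push to about 10 N.

Call:
send_rows([
  {"x":0.1,"y":0,"z":0,"rx":0,"ry":0,"rz":0,"jaw":3.2},
  {"x":0.1,"y":0,"z":-0.05,"rx":0,"ry":0,"rz":0,"jaw":3.2},
  {"x":0.1,"y":0,"z":0,"rx":0,"ry":0,"rz":0,"jaw":3.2},
  {"x":0,"y":0,"z":0,"rx":0,"ry":0,"rz":0,"jaw":3.2},
  {"x":0,"y":0,"z":0,"rx":0,"ry":0,"rz":0,"jaw":3.2},
])

```text
clock: 38.2
tool_pos: [0.5781, -0.1547, 0.1532]
eef_rot: [0.999, 0.048, -0.007, -0.0]
contact_force: [-9.5, -0.5, -1.8]
opening: 0.424
finger_force: 60.0
```

```bash
python3 -c "
from h import *
rel();move(inst(-.007,0,.152),.098)"
```

```text
stand frame [ -4.9  -0.2 153.2] F [-9.5  0.5 -1.8] M [-0.13  2.11  0.12]
t 38.2 pos [ 0.5781 -0.1547  0.1532] yaw 0.0953 tilt [-0.0133  0.    ] F [-9.5 -0.5 -1.8] op 37.4 ff 60.0
 rz -0.0027 shift cm in target tool [-0.21 -0.02  0.12] in present tool [-0.21 -0.02  0.12]
```

Call:
send_rows([
  {"x":0,"y":0,"z":0,"rx":0,"ry":0,"rz":0,"jaw":3.2},
  {"x":0,"y":0,"z":0,"rx":0,"ry":0,"rz":0,"jaw":3.2},
  {"x":0,"y":0,"z":0,"rx":0,"ry":0,"rz":0,"jaw":3.2},
  {"x":-0.1,"y":0,"z":0,"rx":0,"ry":0,"rz":0,"jaw":3.2},
  {"x":-0.1,"y":0,"z":0,"rx":0,"ry":0,"rz":0,"jaw":3.2},
])

```text
clock: 38.7
tool_pos: [0.5774, -0.1548, 0.1532]
eef_rot: [0.999, 0.048, -0.005, -0.0]
contact_force: [-6.6, -0.3, -4.3]
opening: 0.42
finger_force: 60.0
```

Call:
send_rows([
  {"x":-0.1,"y":0,"z":0,"rx":0,"ry":0,"rz":0,"jaw":3.2},
  {"x":-0.1,"y":0,"z":0,"rx":0,"ry":0,"rz":0,"jaw":3.2},
  {"x":-0.1,"y":0,"z":0,"rx":0,"ry":0,"rz":0,"jaw":3.2},
  {"x":0,"y":0,"z":0,"rx":0,"ry":0,"rz":0,"jaw":3.2},
  {"x":0,"y":0,"z":0,"rx":0,"ry":0,"rz":0,"jaw":3.2},
])

```text
clock: 39.2
tool_pos: [0.577, -0.1548, 0.1543]
eef_rot: [0.999, 0.048, -0.002, -0.0]
contact_force: [-6.4, -0.2, -3.4]
opening: 0.422
finger_force: 60.0
```

```bash
python3 -c "
from h import *
rel();move(inst(-.008,0,.1518),.098)"
```

```text
stand frame [ -6.   -0.2 154.3] F [-6.4  0.4 -3.4] M [-0.13  1.38  0.08]
t 39.2 pos [ 0.577  -0.1548  0.1543] yaw 0.0959 tilt [-0.0048 -0.    ] F [-6.4 -0.2 -3.4] op 37.2 ff 60.0
 rz -0.0021 shift cm in target tool [-0.2  -0.02  0.25] in present tool [-0.2  -0.02  0.26]
```

Call:
send_rows([
  {"x":-0.1,"y":0,"z":0,"rx":0,"ry":0,"rz":0,"jaw":3.2},
  {"x":-0.1,"y":0,"z":0.1,"rx":0,"ry":0,"rz":0,"jaw":3.2},
  {"x":-0.1,"y":0,"z":0.1,"rx":0,"ry":0,"rz":0,"jaw":3.2},
  {"x":0,"y":0,"z":0,"rx":0,"ry":0,"rz":0,"jaw":3.2},
  {"x":0,"y":0,"z":0,"rx":0,"ry":0,"rz":0,"jaw":3.2},
])

```text
clock: 39.7
tool_pos: [0.5765, -0.1549, 0.1537]
eef_rot: [0.999, 0.048, 0.0, 0.0]
contact_force: [-5.1, 0.1, 2.1]
opening: 0.418
finger_force: 60.0
```

```bash
python3 -c "
from h import *
rel();move(inst(-.008,0,.1518),.098)"
```

```text
stand frame [ -6.5  -0.2 153.7] F [-5.1  0.6  2.1] M [0.06 1.05 0.13]
t 39.7 pos [ 0.5765 -0.1549  0.1537] yaw 0.0963 tilt [ 0.0009 -0.0002] F [-5.1  0.1  2.1] op 36.8 ff 60.0
 rz -0.0017 shift cm in target tool [-0.15 -0.02  0.19] in present tool [-0.15 -0.02  0.19]
```

Call:
send_rows([
  {"x":-0.1,"y":0,"z":0,"rx":0,"ry":0,"rz":0,"jaw":3.2},
  {"x":-0.1,"y":0,"z":0,"rx":0,"ry":0,"rz":0,"jaw":3.2},
  {"x":0,"y":0,"z":0,"rx":0,"ry":0,"rz":0,"jaw":3.2},
  {"x":0,"y":0,"z":0,"rx":0,"ry":0,"rz":0,"jaw":3.2},
  {"x":0,"y":0,"z":0,"rx":0,"ry":0,"rz":0,"jaw":3.2},
])

```text
clock: 40.2
tool_pos: [0.575, -0.155, 0.1534]
eef_rot: [0.999, 0.048, 0.001, 0.0]
contact_force: [0.7, -0.0, -1.0]
opening: 0.42
finger_force: 60.0
```

```bash
python3 -c "
from h import *
rel()"
```

```text
stand frame [ -8.   -0.2 153.4] F [ 0.7 -0.1 -1. ] M [-0.01  0.06  0.01]
```

Call:
send_rows([
  {"x":0,"y":0,"z":0,"rx":0,"ry":0,"rz":0,"jaw":4},
  {"x":0,"y":0,"z":0,"rx":0,"ry":0,"rz":0,"jaw":5},
  {"x":0,"y":0,"z":0,"rx":0,"ry":0,"rz":0,"jaw":6},
  {"x":0,"y":0,"z":0,"rx":0,"ry":0,"rz":0,"jaw":6.5},
  {"x":0,"y":0,"z":0,"rx":0,"ry":0,"rz":0,"jaw":6.5},
])

```text
clock: 40.7
tool_pos: [0.5742, -0.1551, 0.1532]
eef_rot: [0.999, 0.048, 0.0, 0.0]
contact_force: [-0.6, 0.1, -0.8]
opening: 0.738
finger_force: 0.0
```

Call:
send_rows([
  {"x":0,"y":0,"z":-2,"rx":0,"ry":0,"rz":0,"jaw":6.5},
  {"x":0,"y":0,"z":-3,"rx":0,"ry":0,"rz":0,"jaw":6.5},
  {"x":0,"y":0,"z":-3,"rx":0,"ry":0,"rz":0,"jaw":6.5},
  {"x":0,"y":-4,"z":0,"rx":0,"ry":0,"rz":0,"jaw":6.5},
  {"x":0,"y":-4.5,"z":0,"rx":0,"ry":0,"rz":0,"jaw":6.5},
])

```text
clock: 41.2
tool_pos: [0.5667, -0.0719, 0.2344]
eef_rot: [0.999, 0.046, 0.002, 0.001]
contact_force: [-0.0, 0.5, -0.1]
opening: 0.734
finger_force: 0.0
```

Call:
send_rows([
  {"x":0,"y":-4.5,"z":0,"rx":0,"ry":0,"rz":0,"jaw":6.5},
  {"x":0,"y":-4.5,"z":0,"rx":0,"ry":0,"rz":0,"jaw":6.5},
  {"x":0,"y":-4.5,"z":0,"rx":0,"ry":0,"rz":0,"jaw":6.5},
  {"x":0,"y":0,"z":0,"rx":0,"ry":0,"rz":0,"jaw":6.5},
  {"x":0,"y":0,"z":0,"rx":0,"ry":0,"rz":0,"jaw":6.5},
])

```text
clock: 41.7
tool_pos: [0.5529, 0.0653, 0.2333]
eef_rot: [0.999, 0.05, 0.0, -0.0]
contact_force: [-0.4, -0.5, -0.3]
opening: 0.732
finger_force: 0.0
```

```bash
python3 - <<'E'
from h import *
s=snap('scene');t=snap('top')
def masks(i):
    h=cv2.cvtColor(i,cv2.COLOR_RGB2HSV);H,S,V=[h[...,k].astype(int) for k in range(3)];g=(S>150)&(V>50)
    return {'red':g&((H<8)|(H>172)),'yel':g&(H>20)&(H<35),'blue':g&(H>105)&(H<125)}
for n,c,(x0,x1,y0,y1) in(('scene',s,(330,375,150,225)),('top',t,(385,460,195,235))):
    for k,m in masks(c['img']).items():
        w=m[y0:y1,x0:x1];y,x=np.nonzero(w)
        print(n,k,len(x), 'bbox',(x.min()+x0,x.max()+x0,y.min()+y0,y.max()+y0) if len(x) else '')
        if len(x)>20:
            ty=y.min(); print('   top row x',(x[y==ty]+x0).tolist()[:30],' bottom row x',(x[y==y.max()]+x0).tolist()[:20])
# predicted tab tops of a straight row, red front at TCP -8
for k,xo,bh,tw in(('red',-.008,.051,.038),('yel',0,.051,.028),('blue',.008,.051,.018)):
    print(k,[(np.round(proj(c,inst(xo+dx,dy,.12+bh)),1)).tolist() for c in(s,t) for dx in(-.004,.004) for dy in(tw/2,-tw/2)])
for k,xo,w,b in(('red',-.008,.026,.046),('yel',0,.034,.056),('blue',.008,.042,.066)):
    print(k,'low corners front',[(np.round(proj(c,inst(xo-.004,dy,.12-b)),1)).tolist() for c in(s,t) for dy in(w,-w)])
E
```

```text
scene red 288 bbox (np.int64(350), np.int64(360), np.int64(166), np.int64(207))
   top row x [358, 359, 360]  bottom row x [350, 351]
scene yel 140 bbox (np.int64(345), np.int64(356), np.int64(166), np.int64(212))
   top row x [354, 355, 356]  bottom row x [345, 346, 347]
scene blue 103 bbox (np.int64(340), np.int64(351), np.int64(166), np.int64(216))
   top row x [350, 351]  bottom row x [341, 342, 343]
top red 261 bbox (np.int64(413), np.int64(438), np.int64(211), np.int64(227))
   top row x [436, 437]  bottom row x [415, 416, 417, 418, 419, 420, 421]
top yel 88 bbox (np.int64(412), np.int64(441), np.int64(207), np.int64(217))
   top row x [434]  bottom row x [413, 414, 415]
top blue 93 bbox (np.int64(411), np.int64(444), np.int64(203), np.int64(213))
   top row x [427]  bottom row x [412, 413]
red [[354.4, 172.8], [361.2, 164.8], [351.2, 171.9], [358.0, 163.9], [419.6, 217.5], [439.8, 214.9], [418.8, 213.3], [439.0, 210.7]]
yel [[352.1, 170.8], [357.1, 165.0], [348.9, 170.0], [354.0, 164.1], [421.5, 213.0], [436.4, 211.1], [420.8, 208.8], [435.6, 206.9]]
blue [[349.8, 168.9], [353.1, 165.1], [346.6, 168.0], [349.9, 164.3], [423.4, 208.5], [433.0, 207.3], [422.7, 204.4], [432.2, 203.2]]
red low corners front [[351.5, 208.9], [360.3, 197.4], [406.7, 229.6], [431.5, 226.4]]
yel low corners front [[346.9, 213.2], [358.4, 198.2], [401.5, 227.5], [433.5, 223.4]]
blue low corners front [[342.3, 217.4], [356.6, 198.9], [396.4, 225.4], [435.5, 220.4]]
```

The measurements match a straight, tight row to about 1 px in both views, and the robot is clear.

```bash
python3 -c "
from plant import *
print(finish_job())"
```

```text
the job is handed in; nothing more can be done
None
```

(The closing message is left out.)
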